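# Put away a delivery of bobbins and cartons

## Task

Put the delivery away: take the tall green canister from its wooden stand, put its mouth in under the low shelf and tip all its bobbins into the blue bin there without banging the canister against the shelf, then lay the empty canister back home in its stand, as it lay before. Stack all the plain cartons from their untidy heaps flat and squarely, edges flush, in one pile on the carton with the blue tape. Leave the oil bottle, the thread spool on the shelf and the tape measure alone.

Things in the scene. Friction and masses are not known exactly. Their poses are not given: they have to be found in the camera images.
- bobbin_a: bobbin wound with red thread, 20 mm across the flanges, 11 mm high, 12 g; starts inside the canister (absent in some starts). Origin: centre of one flange face, z along its axis
- bobbin_b: bobbin wound with white thread, 20 mm across the flanges, 11 mm high, 12 g; starts inside the canister (absent in some starts). Origin: centre of one flange face, z along its axis
- bobbin_c: bobbin wound with dark blue thread, 20 mm across the flanges, 11 mm high, 12 g; starts inside the canister (absent in some starts). Origin: centre of one flange face, z along its axis
- bobbin_d: bobbin wound with red thread, 20 mm across the flanges, 11 mm high, 12 g; starts inside the canister (absent in some starts). Origin: centre of one flange face, z along its axis
- bobbin_e: bobbin wound with white thread, 20 mm across the flanges, 11 mm high, 12 g; starts inside the canister (absent in some starts). Origin: centre of one flange face, z along its axis
- bobbin_f: bobbin wound with dark blue thread, 20 mm across the flanges, 11 mm high, 12 g; starts inside the canister (absent in some starts). Origin: centre of one flange face, z along its axis
- canister: tall green square tin, steel rim, pale band, 56 x 56 x 180 mm, walls 3 mm, one end open, 100 to 170 g. Origin: centre of its closed end face; z runs along its length to the open mouth. It starts lying in the stand, mouth 20 degrees above level (z axis 70 degrees from vertical), x axis pointing steeply down. Bobbins in it start to slide at a slope of 25 to 36 degrees
- canister_mouth (a point): centre of the canister's open mouth, 180 mm from its closed end along its z axis; axes as the canister's
- stand: fixed light wooden canister stand, base 190 x 88 mm and 12 mm thick. Origin: centre of its underside on the bench; x points horizontally to the side to which the canister's mouth points
- stand_bed: the stand's inclined bed; its frame is the canister's frame when home (same origin and axes). The bed is 46 mm wide under the canister; a stop, 10 mm thick, 46 mm wide, backs the lower 29 mm of the closed end; side guides, 97 to 143 mm from the closed end, rise 24 mm up the sides, 4 mm clear, 84 mm over both. From the closed end to 95 mm the canister's sides are free for fingers
- riser: fixed plywood bench shelf, 310 mm wide, 200 deep, 180 high: top board 15 mm thick, underside at 165 mm, open in front. Origin: centre of its underside; x points to its back (away from the opening), y to its left seen from the front. Wide left bay with the blue bin, narrow right bay with spools; small things stand on top, none taller than 90 mm
- bin: blue open-fronted stock bin fixed in the riser's left bay, 178 mm deep (x) and 172 mm wide (y) outside, walls 3 mm, front lip 45 mm high, back and the rear of the sides 85 mm. Origin: centre of its underside; axes as the riser's. The shelf board covers it completely: between lip and board there is an opening 120 mm high
- bin_lip (a point): middle of the top edge of the bin's front lip, 45 mm above the bench; axes as the riser's
- shelf_edge (a point): middle, over the bin, of the lower front edge of the shelf board, 165 mm above the bench; 2 mm in front of the bin's lip
- stock_carton: brown kraft carton with a blue band of tape round its middle, 52 (x) x 88 (y) x 22 mm high, 240 to 390 g, lying flat on the bench by itself: bottom of the pile to be made; it may be knocked aside. Origin: centre of its underside, z up
- carton_1: plain brown kraft carton, 52 (x) x 88 (y) x 22 mm high, 80 g, rigid, lying flat on the bench. Origin: centre of its underside, z up
- carton_2: plain brown kraft carton, 52 (x) x 88 (y) x 22 mm high, 80 g, rigid, lying flat on the bench. Origin: centre of its underside, z up
- carton_3: plain brown kraft carton, 52 (x) x 88 (y) x 22 mm high, 80 g, rigid, lying flat askew on carton_1. Origin: centre of its underside, z up
- carton_4: plain brown kraft carton, 52 (x) x 88 (y) x 22 mm high, 80 g, rigid, lying flat askew on carton_2 (absent in some starts). Origin: centre of its underside, z up
- carton_5: plain brown kraft carton, 52 (x) x 88 (y) x 22 mm high, 80 g, rigid, lying flat askew on carton_3 (absent in some starts). Origin: centre of its underside, z up
- oil_bottle: small oil bottle with a red tip, 29 mm across, 86 mm high, standing on the riser: leave alone. Origin: centre of its underside
- thread_spool: spool of dark blue thread, 25 mm across, 58 mm high, standing on the riser: leave alone. Origin: centre of its underside
- tape_measure: yellow tape measure, 35 x 81 x 69 mm, standing on the bench: leave alone. Origin: centre of its underside
Mind the look-alikes: they are no part of the job. Leave any black look-alike of the carton_4 alone.

How it is judged:
On the way, in this order (a step that is already met when the one before it is completed fails the run):
1. all bobbins lie in the blue bin (x of bobbin_a in the frame of bin between -0.089 and 0.089 m and y of bobbin_a in the frame of bin between -0.086 and 0.086 m and z of bobbin_a in the frame of bin between -0.01 and 0.05 m and x of bobbin_b in the frame of bin between -0.089 and 0.089 m and y of bobbin_b in the frame of bin between -0.086 and 0.086 m and z of bobbin_b in the frame of bin between -0.01 and 0.05 m and x of bobbin_c in the frame of bin between -0.089 and 0.089 m and y of bobbin_c in the frame of bin between -0.086 and 0.086 m and z of bobbin_c in the frame of bin between -0.01 and 0.05 m and x of bobbin_d in the frame of bin between -0.089 and 0.089 m and y of bobbin_d in the frame of bin between -0.086 and 0.086 m and z of bobbin_d in the frame of bin between -0.01 and 0.05 m and x of bobbin_e in the frame of bin between -0.089 and 0.089 m and y of bobbin_e in the frame of bin between -0.086 and 0.086 m and z of bobbin_e in the frame of bin between -0.01 and 0.05 m and x of bobbin_f in the frame of bin between -0.089 and 0.089 m and y of bobbin_f in the frame of bin between -0.086 and 0.086 m and z of bobbin_f in the frame of bin between -0.01 and 0.05 m), for 0.2 s.
2. the empty canister lies home in its stand (distance between canister and stand_bed below 0.015 m and angle between the z axis of canister and the z axis of stand_bed, either way round below 0.12 rad and angle between canister's own z axis and vertical below 1.4 rad and linear speed of canister below 0.02 m/s), for 0.2 s.
At the end, for the whole second after the job is handed in: All bobbins in the blue bin; canister home in its stand (15 mm, 0.12 rad), mouth up; each plain carton flat in one pile on the taped carton, centred within 7 mm along both sides and parallel within 0.09 rad; taped carton flat; all released, at rest (all of step 1 and all of step 2 and x of carton_1 in the frame of stock_carton between -0.007 and 0.007 m and y of carton_1 in the frame of stock_carton between -0.007 and 0.007 m and angle between the y axis of each of carton_1, carton_2, carton_3, carton_4, carton_5 and the y axis of stock_carton, either way round below 0.09 rad and angle between each of carton_1, carton_2, carton_3, carton_4, carton_5, stock_carton's own z axis and vertical below 0.08 rad and z of carton_1 in the frame of stock_carton between 0.018 and 0.117 m and linear speed of each of carton_1, carton_2, carton_3, carton_4, carton_5 below 0.02 m/s and x of carton_2 in the frame of stock_carton between -0.007 and 0.007 m and y of carton_2 in the frame of stock_carton between -0.007 and 0.007 m and z of carton_2 in the frame of stock_carton between 0.018 and 0.117 m and x of carton_3 in the frame of stock_carton between -0.007 and 0.007 m and y of carton_3 in the frame of stock_carton between -0.007 and 0.007 m and z of carton_3 in the frame of stock_carton between 0.018 and 0.117 m and x of carton_4 in the frame of stock_carton between -0.007 and 0.007 m and y of carton_4 in the frame of stock_carton between -0.007 and 0.007 m and z of carton_4 in the frame of stock_carton between 0.018 and 0.117 m and x of carton_5 in the frame of stock_carton between -0.007 and 0.007 m and y of carton_5 in the frame of stock_carton between -0.007 and 0.007 m and z of carton_5 in the frame of stock_carton between 0.018 and 0.117 m); the robot touches nothing.
It fails at once if the canister is banged against the shelf or bin (over 20 N) (contact force between canister and riser above 20 N).
It fails at once if the oil bottle is disturbed (moved over 30 mm) (distance of oil_bottle from where it was at the start of the episode above 0.03 m).
It fails at once if the thread spool is disturbed (moved over 30 mm) (distance of thread_spool from where it was at the start of the episode above 0.03 m).
It fails at once if the tape measure is disturbed (moved over 30 mm) (distance of tape_measure from where it was at the start of the episode above 0.03 m).
Of bobbin_a, bobbin_b, bobbin_c, bobbin_d, bobbin_e, bobbin_f only 3 to 6 are there at a start; the rules pass over those that are not, and their reading is None.
Of carton_4, carton_5 only 1 to 2 are there at a start; the rules pass over those that are not, and their reading is None.
At some moment in a run one of stock_carton may be knocked a few centimetres aside while the robot is not near it.
It also fails if it takes over 210 s, if anything falls off the work surface, if the arm or the gripper's body presses on something with over 40 N, if the wrist force passes 120 N, or if a joint passes its speed limit or range.

## Robot

A 7-joint arm with a two-finger parallel gripper is mounted at the origin on a cart in front of the work surface, level with it; the furniture and walls round the work are solid. World frame = base frame: x ahead of the robot, y to its left, z up, the work surface at z = 0. Lengths are in m, angles in rad, forces in N, time in s.
With the tool pointing down it reaches from about 0.4 to 0.85 m from the base axis. Payload 10.4 kg.
Tool frame: the origin (TCP) lies on the centre line of the jaws, within the pads' length; the fingertips stand 14 mm ahead of it and the grasp point (between the pads) lies 5 mm behind it (manip.tip_reach is the distance from the TCP to the fingertips, in m); z points along the fingers, y is the line along which they close (so a half turn about z gives the same grasp; the last joint's range is limited). The gripper opens to 85 mm and grips with 20 to 120 N. Pads are 22 mm wide; open, the fingers measure 114 mm over their backs; the gripper's body (76 mm by 85 mm) begins 54 mm behind the grasp point. The pads swing forward as they close: fully open they stand 13 mm farther back than shut.
Start: joints at [-1.224, 0.332, -0.065, 1.46, 0.022, 1.35, -0.088], TCP at [0.226, 0.583, 0.245] pointing down, gripper open.
Joint ranges: [-2.6, 2.6], [-0.5, 2.12], [-1.47, 1.34], [0.16, 2.42], [-1.27, 4.41], [0.06, 2.06], [-2.6, 2.6]. Speed limits (rad/s): [2.22, 2.22, 2.79, 2.79, 3.14, 3.14, 3.14].

## Interface

Orientations are given as a unit quaternion [x, y, z, w].
In Python, from workcell import manip gives the robot as it stands.
- The arm moves only by the shell command python3 -m pendant 'ROWS' [FORCE]. ROWS is JSON, a list of rows, each a list of 7 numbers: the shift along the tool's x, y, z in units of 50 mm (1.0 is 50 mm), then the turn, a rotation vector about the tool's x, y, z in units of 8 degrees (1.0 is 8 degrees), then the opening, from -1 (shut) to 1 (fully open), so that 0 is half open. In form: [[dx, dy, dz, ax, ay, az, jaw], ...]. A call has exactly 10 rows; each row is the pose to reach, as a shift and turn from the pose commanded when the call began, along the tool's axes at that moment; what a row does not reach only later rows make up. A row lasts 1/8 s, in which the tool goes at most 62.5 mm and 10.7 degrees, less where a joint would pass 70% of its speed; a pose out of reach is approached as far as the arm can. A call with a gripper value outside its range is refused whole. The fingers move at their own pace and stop on an object; FORCE is the grip in N (left out, the last holds). Time passes only in rows, so rows that repeat a pose let the fingers close, or fill a call up. It gives the time, the measured TCP pose, the force, the opening and the grip force at its end, in the units of the state.
- manip.get_obs(): the state, without advancing time (a new reading comes with each control period).
- manip.camera(name): name is "scene" or "top"; returns (picture, depth): 480x640x3 uint8, red, green, blue; 480x640 float32, m along the optical axis (not along the pixel's ray), 0 where there is no reading.
- manip.get_calibration(name): a dict with "fx", "fy", "cx", "cy" (pixels), "xyz" and "orientation" of the camera in the world. Camera axes: x right, y up, looking along -z (the intrinsics and any distortion apply to the point x, -y, -z); pixel columns grow to the right and rows downward; lengths in m; the calibration is good to about 2 mm. A picture is of the moment at which its call begins. get_calibration takes no time and is no camera call.
- manip.hand_in(): hands the job in; it is judged then, once.
Trained networks look in the newest picture that a camera, given by its name, has taken for a name from the list of things; names that differ only in an ending like _2 or _b are one class to them, and where a whole thing is asked for, a point or a joint stands for the part that bears it (a point fixed in the world has none). Each returns a list of dicts, best first, with "p" (0 to 1); they miss things now and then, are a little off and sometimes report something else, mostly with a low value. They report only what shows in the picture. A call takes as long as a camera call. They do not tell look-alikes from the thing itself.
- manip.find_in(thing, camera): "box" ([left, top, right, bottom] in pixels, round what is visible of it).
- manip.trace(thing, camera): "pixels" (480x640 bool, what is visible of it) and "box" ([left, top, right, bottom] in pixels, round what is visible of it).
- manip.tip_of(thing, camera): "pixel" ([column, row] in pixels: a listed point, or the origin of a listed thing).
The state is a dict: "clock": time; "joint_pos": joint angles; "joint_velocities": joint speeds; "tau": joint torques, N m; "position": TCP position; "ee_rot": TCP orientation; "ft_force": force on the tool from outside, world axes, zero at the start; "torque": the same for the moment, N m; "grip_width": opening from 0.0 (shut) to 1.0 (fully open); "grasp_force": force on a finger pad.
Only numpy, scipy, OpenCV 4.12 (cv2) and the standard library are available. Lean on these libraries where they do the work, as an engineer would, in place of code of your own. Each camera call takes 0.05 s, during which the arm holds its last target. There are 200 camera calls.

## Working session

There is one attempt and no reset: what is moved stays moved. The work goes in short steps, Python scripts to look and compute and a shell command to move; the robot and the scene stay as the last step left them, time stands still between calls to the robot, and variables do not carry over. Pictures are saved under pics/ and viewed, at most 14 in all, crops included, and the job is handed in when it is done.

```bash
ls; mkdir -p pics
python3 - <<'E'
from workcell import manip
import cv2,numpy as np
print(manip.get_obs())
for n in("scene","top"):
    p,d=manip.camera(n); cv2.imwrite(f"pics/{n}0.png",p[:,:,::-1]); np.save(f"{n}_d.npy",d); np.save(f"{n}_p.npy",p)
    print(n,manip.get_calibration(n))
E
```

```text
pics
{'clock': 0.0, 'joint_pos': array([-1.22358976,  0.33286716, -0.06473294,  1.4609334 ,  0.02157213,
        1.34988855, -0.08849532]), 'joint_velocities': array([ 1.65350436e-03, -3.42744957e-04, -9.08910562e-05, -1.38533222e-03,
        2.52875804e-03,  4.04597683e-04,  2.25889073e-04]), 'tau': array([ 1.43639212e-03, -6.25444508e+01,  5.03572763e-02, -3.91600835e+01,
        1.63986871e-02,  9.82617843e-03, -1.69345412e-05]), 'position': array([0.22574752, 0.58243056, 0.24452271]), 'ee_rot': array([ 1.83826595e-01,  9.82958438e-01, -6.91571009e-04, -1.15773672e-04]), 'ft_force': array([-0.20062138,  0.66647973,  0.38644273]), 'torque': array([-0.00202281, -0.02471142, -0.05786455]), 'grasp_force': 0.0, 'grip_width': 1.0001609073725637}
scene {'fx': 514.8627606967736, 'fy': 514.8627606967736, 'cx': 316.8124103915351, 'cy': 250.1647374774356, 'xyz': array([-0.19998578, -0.4736569 ,  0.94191317]), 'orientation': array([ 0.35545127, -0.21685658, -0.46095972,  0.78367324])}
top {'fx': 483.906160884749, 'fy': 483.906160884749, 'cx': 320.35199734094095, 'cy': 243.25942069701637, 'xyz': array([ 0.54280833, -0.04361714,  1.27481375]), 'orientation': array([-0.02938198,  0.0179278 ,  0.70850185, -0.70486908])}
```

View pics/scene0.png

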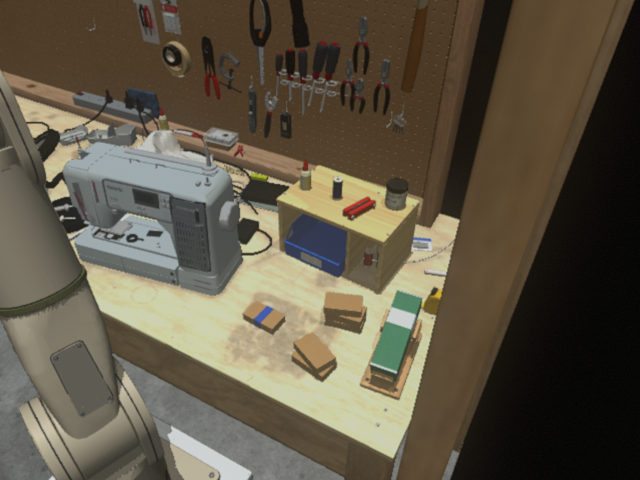

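View pics/top0.png

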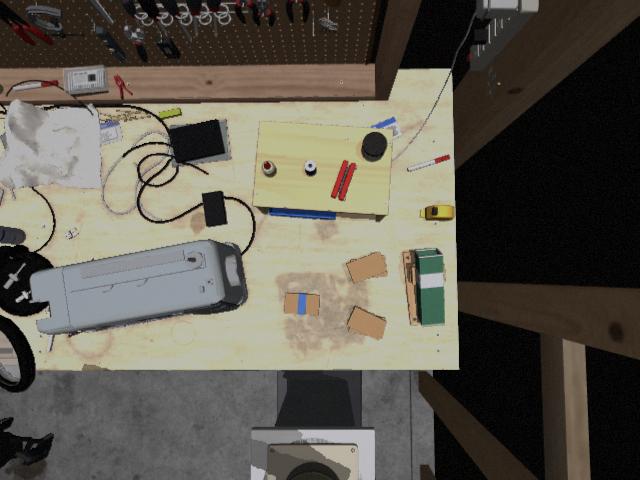

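Scene view: the canister lies in its stand at (397,338) with the mouth away from the robot. Taped carton is at (264,317), carton heaps at (344,310) and (314,355), the bin under the riser at (316,243). The top view shows the canister at (430,288), heaps at (366,267) and (367,323), the taped carton at (302,304) and the tape measure at (438,213). Next I measure these.

```bash
cat > h.py <<'E'
from workcell import manip
import numpy as np, cv2
from scipy.spatial.transform import Rotation as R
def cloud(n,d=None):
    if d is None: d=manip.camera(n)[1]
    c=manip.get_calibration(n); v,u=np.mgrid[0:480,0:640]
    P=np.stack([(u-c['cx'])/c['fx']*d,-(v-c['cy'])/c['fy']*d,-d],-1)
    return R.from_quat(c['orientation']).apply(P.reshape(-1,3)).reshape(480,640,3)+c['xyz'], d>0
def proj(n,p):
    c=manip.get_calibration(n); q=R.from_quat(c['orientation']).inv().apply(np.asarray(p)-c['xyz'])
    return np.stack([c['cx']-c['fx']*q[...,0]/q[...,2],c['cy']+c['fy']*q[...,1]/q[...,2]],-1)
def rect(xy):
    (x,y),(w,h),a=cv2.minAreaRect(np.float32(xy)*1000)
    if w<h: w,h,a=h,w,a+90
    return np.round([x/1000,y/1000,w,h,((a+90)%180)-90],3)  # long-side direction deg
E
python3 - <<'E'
from h import *
T,ok=cloud("top"); S,oks=cloud("scene")
for nm in("carton_1","stock_carton","canister","stand","riser","bin","tape_measure","oil_bottle","thread_spool"):
  for cam,C in(("top",T),("scene",S)):
    for r in manip.trace(nm,cam)[:6]:
        m=r['pixels']; P=C[m]
        if r['p']<.3 or len(P)<10: continue
        zt=np.percentile(P[:,2],90); tp=P[abs(P[:,2]-zt)<.006]
        print(nm,cam,round(r['p'],2),r['box'],'zt',round(zt,3),'zmin',P[:,2].min().round(3),'toprect',rect(tp[:,:2]) if len(tp)>5 else '', len(P))
E
```

```text
carton_1 top 0.88 [202.0, 190.3, 229.4, 227.2] zt 0.027 zmin 0.002 toprect [ 0.72   0.255 87.811 52.356  8.376] 701
carton_1 top 0.78 [343.1, 304.7, 385.7, 341.6] zt 0.049 zmin -0.001 toprect [ 0.423 -0.139 88.307 51.747 64.716] 780
carton_1 top 0.6 [346.1, 252.5, 385.9, 282.2] zt 0.071 zmin -0.001 toprect [  0.564  -0.139  87.7    51.782 -69.398] 766
carton_1 top 0.48 [349.0, 328.3, 382.3, 335.9] zt 0.028 zmin 0.019 toprect [ 0.4   -0.138 84.932 10.773 84.67 ] 39
carton_1 top 0.45 [379.5, 257.3, 388.6, 278.2] zt 0.05 zmin 0.041 toprect [  0.564  -0.183  49.235  20.716 -16.528] 48
carton_1 scene 0.9 [290.5, 352.3, 334.0, 386.3] zt 0.025 zmin -0.003 toprect [  0.399  -0.144  97.533  48.811 -78.306] 422
carton_1 scene 0.9 [322.4, 292.7, 361.7, 320.5] zt 0.069 zmin -0.004 toprect [  0.563  -0.136  87.949  57.789 -69.167] 853
carton_1 scene 0.87 [321.9, 305.8, 365.9, 327.5] zt 0.047 zmin -0.001 toprect [  0.549  -0.165  92.818  43.85  -42.245] 401
carton_1 scene 0.76 [237.9, 219.8, 260.6, 243.8] zt 0.026 zmin -0.004 toprect [ 0.72   0.255 91.116 50.481 11.126] 412
carton_1 scene 0.58 [29
[... 2768 characters left out ...]
+02  2.03093e+02  8.56660e+01] 11651
oil_bottle top 0.47 [261.3, 163.8, 278.1, 177.0] zt 0.259 zmin 0.184 toprect [  0.78    0.088  10.097   8.961 -77.971] 171
oil_bottle scene 0.64 [301.7, 159.7, 312.0, 188.1] zt 0.249 zmin 0.035 toprect [  0.776   0.089  13.594   9.869 -74.562] 262
oil_bottle scene 0.45 [326.7, 319.1, 362.1, 337.1] zt 0.024 zmin -0.003 toprect [  0.539  -0.153  89.663  24.052 -67.654] 292
thread_spool top 0.51 [303.9, 156.4, 317.7, 176.8] zt 0.242 zmin 0.184 toprect [ 7.8100e-01 -5.0000e-03  2.4400e+01  2.1793e+01 -4.3300e-01] 151
thread_spool scene 0.8 [333.7, 178.7, 342.4, 202.5] zt 0.239 zmin 0.18 toprect [ 7.7900e-01 -3.0000e-03  2.4281e+01  1.9947e+01  2.6958e+01] 208
```

Candidates by top-view pixel:
- **Canister:** green tin (430,288), the only one. The jar at (374,147) and the white band are not it.
- **Plain cartons:** heaps at (366,267), z≈0.066 so three cartons, and (367,323), z≈0.044 so two. The black look-alike at (214,208) gets left alone.
- **Taped carton:** (302,304).

Next I fit the canister pose and check it in a crop.

```bash
cat >> h.py <<'E'
def go(p,Rt,o=None):
    """row to reach pos p, rotation matrix Rt from now"""
    o=o or manip.get_obs(); Rc=R.from_quat(o['ee_rot'])
    return np.round(np.r_[Rc.inv().apply(np.asarray(p)-o['position'])/.05, (Rc.inv()*R.from_matrix(Rt)).as_rotvec(degrees=True)/8],2).tolist()
def yz(y,z):
    y=np.array(y,float);y/=np.linalg.norm(y);z=np.array(z,float);z-=y*(y@z);z/=np.linalg.norm(z)
    return np.stack([np.cross(y,z),y,z],1)
E
cat > can.py <<'E'
from h import *
def fit(cam):
    T,ok=cloud(cam); p=manip.camera(cam)[0].astype(int)
    m=(T[...,0]>.42)&(T[...,0]<.69)&(T[...,1]<-.2)&(T[...,1]>-.36)&(T[...,2]>.05)&ok
    g=((p[...,1]>p[...,0]+15)|((p.min(-1)>110)&(p.max(-1)-p.min(-1)<25)))&m
    P=T[g]; k=np.ones(len(P),bool)
    for _ in range(8):
        A=np.c_[P[:,:2],np.ones(len(P))]; s=np.linalg.lstsq(A[k],P[k,2],rcond=None)[0]; r=P[:,2]-A@s; k=r>-.004 if _<4 else abs(r)<.004
    n=np.r_[-s[:2],1]; n/=np.linalg.norm(n); Q=P[k]
    ax=np.array([1,0,0])-n*n[0]; ax/=np.linalg.norm(ax); ay=np.cross(n,ax)
    c0=Q.mean(0); r=rect(np.c_[(Q-c0)@ax,(Q-c0)@ay]); a=np.radians(r[4]); a=a if abs(a)<.8 else a+np.pi
    z=ax*np.cos(a)+ay*np.sin(a); C=c0+ax*r[0]+ay*r[1]
    print(cam,'top face centre',C.round(4),'z',z.round(3),'yaw',np.degrees(np.arctan2(z[1],z[0])).round(1),'pitch',np.degrees(np.arcsin(z[2])).round(1),'LxW',r[2:4],'n',n.round(3),'origin',(C-.09*z-.028*n).round(4),len(Q))
    return g
if __name__=="__main__":
    for c in("top","scene"): fit(c)
E
python3 can.py
python3 - <<'E'
import cv2,numpy as np
p=np.load('scene_p.npy')[:,:,::-1]
a=cv2.resize(p[270:420,220:470],(750,450),interpolation=cv2.INTER_CUBIC)
cv2.imwrite('pics/crop1.png',a)
E
```

```text
top top face centre [ 0.5046 -0.2893  0.115 ] z [0.936 0.082 0.342] yaw 5.0 pitch 20.0 LxW [180.179  56.49 ] n [-0.341 -0.029  0.94 ] origin [ 0.4298 -0.2959  0.0579] 1536
scene top face centre [ 0.5055 -0.2879  0.114 ] z [0.935 0.087 0.344] yaw 5.3 pitch 20.1 LxW [180.601  56.337] n [-0.342 -0.031  0.939] origin [ 0.431  -0.2949  0.0568] 2078
```

View pics/crop1.png

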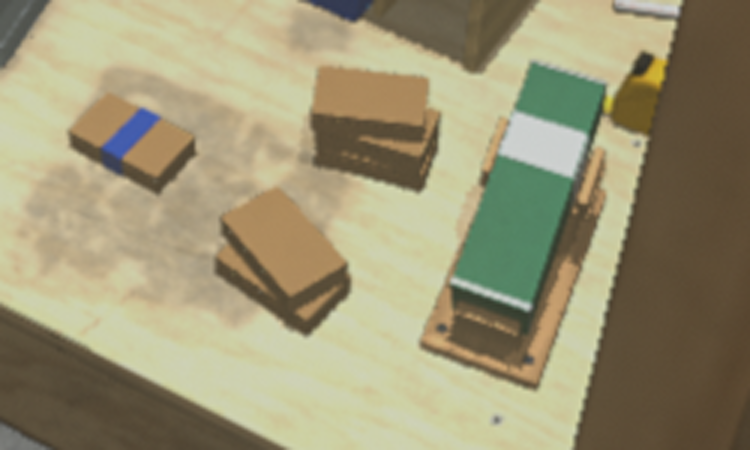

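The crop shows the taped carton at (131,140), the three-high heap at (372,125), the two-high heap at (285,260) and the canister at (530,180) with its closed end towards the robot. All match their descriptions. I'm computing the approach now.

```bash
cat >> h.py <<'E'
O=np.array([.4304,-.2955,.0573]); yaw=np.radians(5.1); pt=np.radians(20)
hz=np.array([np.cos(yaw),np.sin(yaw),0]); up=np.array([0,0,1.])
CZ=hz*np.cos(pt)+up*np.sin(pt); CX=hz*np.sin(pt)-up*np.cos(pt); CY=np.cross(CZ,CX)
TILT=np.radians(45); TZ=hz*np.sin(TILT)-up*np.cos(TILT); RG=yz(-CY,TZ)
GP=O+CZ*.05-CX*.004; TCPG=GP+.005*TZ
class Ob(dict): pass
def chain(poses,o=None):
    o=o or manip.get_obs()
    for p,Rt in poses:
        print(go(p,Rt,o), np.round(p,3)); o=dict(position=np.asarray(p),ee_rot=R.from_matrix(Rt).as_quat())
E
python3 - <<'E'
from h import *
d=[0,0,-1]
chain([((.42,.3,.42),yz((.8,.6,0),d)),((.45,-.1,.42),yz((.97,-.22,0),d)),((.44,-.27,.36),yz(-CY,d)),(TCPG-.12*TZ,RG),(TCPG,RG)])
T,ok=cloud("top"); S,oks=cloud("scene")
for C in(T[ok],S[oks]):
    k=(C[:,1]<-.36)&(C[:,2]>.03)&(C[:,0]>.0)&(C[:,0]<.75)
    Q=C[k]
    for x in np.arange(0,.75,.1):
        q=Q[(Q[:,0]>x)&(Q[:,0]<x+.1)]
        if len(q): print(x.round(1),len(q),'ymax',q[:,1].max().round(3),'z',q[:,2].min().round(2),q[:,2].max().round(2))
E
```

```text
[-5.66, -3.87, -3.49, 0.0, -0.0, 3.99] [0.42 0.3  0.42]
[-6.76, -4.32, 0.0, 0.0, 0.0, 6.21] [ 0.45 -0.1   0.42]
[-3.36, 0.56, 1.2, 0.0, 0.0, 9.02] [ 0.44 -0.27  0.36]
[-0.95, 0.49, 4.01, -0.0, 5.62, 0.0] [ 0.395 -0.299  0.159]
[-0.0, -0.0, 2.4, -0.0, -0.0, 0.0] [ 0.479 -0.291  0.075]
0.0 343 ymax -0.433 z 0.03 0.18
0.1 2458 ymax -0.434 z 0.03 0.43
0.2 6627 ymax -0.434 z 0.03 0.54
0.3 7301 ymax -0.434 z 0.03 0.55
0.4 7681 ymax -0.434 z 0.03 0.65
0.5 7857 ymax -0.434 z 0.03 0.66
0.6 7181 ymax -0.361 z 0.03 0.57
0.7 3624 ymax -0.361 z 0.03 0.57
0.0 44042 ymax -0.435 z 0.42 0.89
0.1 4521 ymax -0.498 z 0.24 0.83
0.2 2933 ymax -0.498 z 0.05 0.81
0.3 1983 ymax -0.497 z 0.03 0.8
0.4 1371 ymax -0.497 z 0.03 0.78
0.5 992 ymax -0.497 z 0.03 0.77
0.6 736 ymax -0.497 z 0.03 0.76
0.7 302 ymax -0.497 z 0.03 0.74
```

```bash
python3 -m pendant '[[-0.5,-0.3,-1,0,0,0,1],[-1.2,-0.8,-2,0,0,0.4,1],[-2,-1.4,-3,0,0,0.9,1],[-2.9,-2,-3.5,0,0,1.5,1],[-3.8,-2.6,-3.5,0,0,2.2,1],[-4.7,-3.2,-3.5,0,0,3,1],[-5.3,-3.6,-3.5,0,0,3.6,1],[-5.66,-3.87,-3.5,0,0,4,1],[-5.66,-3.87,-3.5,0,0,4,1],[-5.66,-3.87,-3.5,0,0,4,1]]'
python3 -m pendant '[[-0.8,-0.5,0,0,0,0.7,1],[-1.6,-1,0,0,0,1.4,1],[-2.4,-1.5,0,0,0,2.1,1],[-3.2,-2,0,0,0,2.9,1],[-4.1,-2.6,0,0,0,3.7,1],[-5,-3.2,0,0,0,4.6,1],[-5.9,-3.8,0,0,0,5.4,1],[-6.76,-4.32,0,0,0,6.2,1],[-6.76,-4.32,0,0,0,6.2,1],[-6.76,-4.32,0,0,0,6.2,1]]'
python3 - <<'E'
from h import *
print(manip.get_obs()['joint_pos'].round(2)); d=[0,0,-1]
chain([((.44,-.25,.36),yz(-CY,d)),(TCPG-.12*TZ,RG),(TCPG,RG)])
E
```

```text
clock: 2.65
position: [0.4188, 0.3017, 0.42]
ee_rot: [0.446, 0.895, -0.0, -0.0]
ft_force: [-0.1, 0.7, 0.4]
grip_width: 1.0
grasp_force: 0.0
clock: 3.9
position: [0.4498, -0.0981, 0.4202]
ee_rot: [0.78, 0.625, -0.0, -0.0]
ft_force: [0.4, 0.4, 0.0]
grip_width: 0.999
grasp_force: 0.0
[-0.53 -0.12  0.58  1.58  0.07  1.67 -0.16]
[-3.01, 0.47, 1.2, -0.0, 0.0, 9.04] [ 0.44 -0.25  0.36]
[-0.99, 0.89, 4.01, -0.0, 5.62, 0.0] [ 0.395 -0.299  0.159]
[-0.0, -0.0, 2.4, -0.0, -0.0, 0.0] [ 0.479 -0.291  0.075]
```

```bash
python3 -m pendant '[[-0.4,0,0,0,0,1,1],[-0.8,0.1,0.2,0,0,2,1],[-1.2,0.2,0.4,0,0,3,1],[-1.6,0.3,0.6,0,0,4,1],[-2,0.3,0.8,0,0,5,1],[-2.4,0.4,1,0,0,6,1],[-2.7,0.45,1.2,0,0,7,1],[-3,0.47,1.2,0,0,8,1],[-3.0,0.47,1.2,0,0,9,1],[-3.0,0.47,1.2,0,0,9.04,1]]'
python3 - <<'E'
from h import *
print(manip.get_obs()['joint_pos'].round(2)); d=[0,0,-1]
chain([(TCPG-.12*TZ+[0,0,.1],RG),(TCPG-.12*TZ,RG),(TCPG,RG)])
E
```

```text
clock: 5.15
position: [0.4401, -0.2496, 0.3601]
ee_rot: [0.999, 0.045, -0.0, -0.0]
ft_force: [-0.5, -0.6, 0.5]
grip_width: 1.002
grasp_force: 0.0
[-0.32 -0.    0.76  1.61  0.    1.54 -1.04]
[-0.99, 0.9, 2.01, -0.01, 5.63, 0.0] [ 0.395 -0.299  0.259]
[-1.41, -0.0, 1.41, -0.0, -0.0, 0.0] [ 0.395 -0.299  0.159]
[-0.0, -0.0, 2.4, -0.0, -0.0, 0.0] [ 0.479 -0.291  0.075]
```

```bash
python3 -m pendant '[[-0.2,0.1,0.2,0,0.7,0,1],[-0.3,0.2,0.4,0,1.4,0,1],[-0.5,0.3,0.7,0,2.1,0,1],[-0.6,0.4,0.9,0,2.8,0,1],[-0.7,0.5,1.2,0,3.5,0,1],[-0.8,0.6,1.5,0,4.2,0,1],[-0.9,0.8,1.8,0,4.9,0,1],[-0.99,0.9,2,0,5.6,0,1],[-0.99,0.9,2,0,5.63,0,1],[-0.99,0.9,2,0,5.63,0,1]]'
python3 - <<'E'
from h import *
print(manip.get_obs()['joint_pos'].round(2)); d=[0,0,-1]
chain([(TCPG-.10*TZ,RG),(TCPG,RG)])
E
```

```text
clock: 6.4
position: [0.3944, -0.2999, 0.261]
ee_rot: [0.923, 0.041, 0.382, -0.016]
ft_force: [-0.2, -0.6, 0.2]
grip_width: 0.999
grasp_force: 0.0
[-0.1  -0.49  0.88  2.24 -0.33  0.74 -0.47]
[-1.43, -0.03, 1.84, 0.01, 0.0, 0.0] [ 0.409 -0.297  0.145]
[0.0, 0.0, 2.0, -0.0, -0.0, 0.0] [ 0.479 -0.291  0.075]
```

```bash
python3 -m pendant '[[-0.2,0,0.3,0,0,0,1],[-0.4,0,0.6,0,0,0,1],[-0.6,0,0.9,0,0,0,1],[-0.8,0,1.1,0,0,0,1],[-1,0,1.3,0,0,0,1],[-1.2,0,1.5,0,0,0,1],[-1.43,-0.03,1.84,0,0,0,1],[-1.43,-0.03,1.84,0,0,0,1],[-1.43,-0.03,1.84,0,0,0,1],[-1.43,-0.03,1.84,0,0,0,1]]'
python3 - <<'E'
from h import *
import cv2
print(manip.get_obs()['joint_pos'].round(2)); d=[0,0,-1]
chain([(TCPG,RG)])
p=manip.camera("scene")[0]
cv2.imwrite('pics/s2.png',cv2.resize(p[240:420,280:480],(800,600)[0:2] and (660,594))[:,:,::-1])
E
```

```text
clock: 7.65
position: [0.4084, -0.2982, 0.1456]
ee_rot: [0.923, 0.04, 0.383, -0.016]
ft_force: [-0.3, 0.1, -0.5]
grip_width: 0.999
grasp_force: 0.0
[-0.47 -0.45  1.32  2.36 -0.46  0.49 -0.2 ]
[0.0, -0.02, 2.01, 0.02, -0.01, -0.01] [ 0.479 -0.291  0.075]
```

View pics/s2.png

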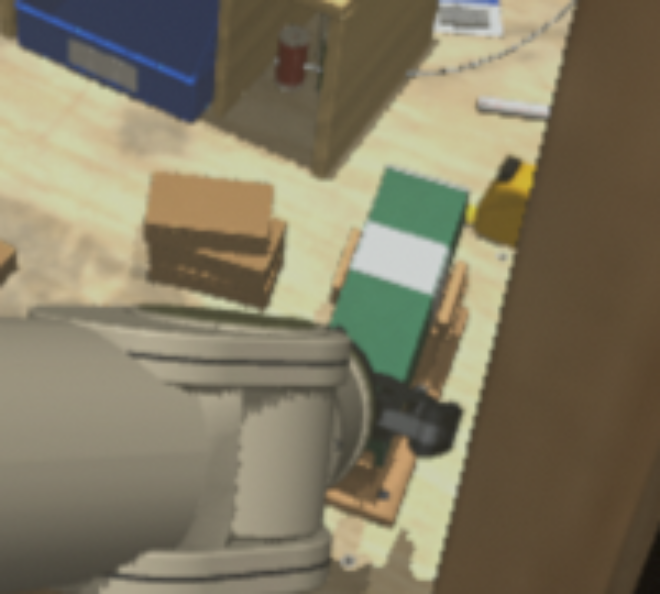

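Arm comes in from the left with its fingers either side of the canister at (415,420) in the crop. It is near joint limits, and moving forward should ease that. I advance and close.

```bash
python3 -m pendant '[[0,0,0.25,0,0,0,1],[0,0,0.5,0,0,0,1],[0,0,0.75,0,0,0,1],[0,0,1,0,0,0,1],[0,-0.01,1.25,0,0,0,1],[0,-0.02,1.5,0,0,0,1],[0,-0.02,1.75,0,0,0,1],[0,-0.02,2,0,0,0,1],[0,-0.02,2,0,0,0,1],[0,-0.02,2,0,0,0,1]]'
python3 - <<'E'
from h import *
print(manip.get_obs()['joint_pos'].round(2)); 
chain([(TCPG,RG)])
E
```

```text
clock: 8.95
position: [0.4576, -0.2958, 0.0652]
ee_rot: [0.933, 0.047, 0.356, -0.009]
ft_force: [-0.7, -0.2, -1.1]
grip_width: 0.999
grasp_force: 0.0
[ 1.14  0.22 -0.36  2.26 -1.25  0.49  0.43]
[0.46, -0.05, 0.15, 0.06, 0.41, 0.11] [ 0.479 -0.291  0.075]
```

Run:
```python
from h import *
p=manip.camera("scene")[0]; cv2.imwrite('pics/s3.png',p[:,:,::-1])
```

```text
(no output)
```

View pics/s3.png

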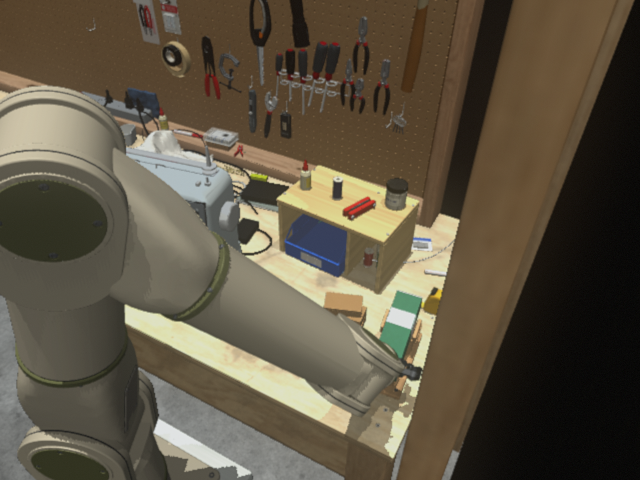

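The elbow has swung up to the left and nothing is disturbed, but joint 5 is at its limit. I'll use a gentler tool tilt of 30° and a grasp nearer the closed end, s=40 mm.

```bash
sed -i 's/TILT=np.radians(45)/TILT=np.radians(30)/; s/CZ\*.05-CX\*.004/CZ*.04-CX*.004/' h.py
python3 - <<'E'
from h import *
chain([(TCPG,RG)])
E
```

```text
[0.23, -0.04, 0.07, 0.06, -1.49, 0.1] [ 0.469 -0.292  0.07 ]
```

```bash
python3 -m pendant '[[0,0,0,0,-0.3,0,1],[0.1,0,0,0,-0.6,0,1],[0.1,0,0,0,-0.9,0,1],[0.15,0,0,0,-1.2,0,1],[0.23,-0.04,0.07,0.06,-1.49,0.1,1],[0.23,-0.04,0.07,0.06,-1.49,0.1,1],[0.23,-0.04,0.07,0.06,-1.49,0.1,1],[0.23,-0.04,0.07,0.06,-1.49,0.1,1],[0.23,-0.04,0.07,0.06,-1.49,0.1,1],[0.23,-0.04,0.07,0.06,-1.49,0.1,1]]'
python3 - <<'E'
from h import *
print(manip.get_obs()['joint_pos'].round(2)); 
chain([(TCPG,RG)])
E
```

```text
clock: 10.25
position: [0.4675, -0.2932, 0.0704]
ee_rot: [0.965, 0.043, 0.257, -0.01]
ft_force: [-0.0, 0.3, -0.6]
grip_width: 0.999
grasp_force: 0.0
[ 0.89  0.19 -0.22  2.16 -0.67  0.51 -0.25]
[0.03, -0.02, 0.02, 0.03, 0.03, 0.01] [ 0.469 -0.292  0.07 ]
```

```bash
python3 -m pendant '[[0,0,0,0,0,0,0.6],[0,0,0,0,0,0,0.3],[0,0,0,0,0,0,0.1],[0,0,0,0,0,0,-0.2],[0,0,0,0,0,0,-0.5],[0,0,0,0,0,0,-0.5],[0,0,0,0,0,0,-0.5],[0,0,0,0,0,0,-0.5],[0,0,0,0,0,0,-0.5],[0,0,0,0,0,0,-0.5]]' 70
python3 - <<'E'
from h import *
print(manip.get_obs()['joint_pos'].round(2)); 
chain([(TCPG,RG),(TCPG+.08*up,RG)])
E
```

```text
clock: 11.5
position: [0.4677, -0.2932, 0.0707]
ee_rot: [0.965, 0.043, 0.257, -0.009]
ft_force: [-3.4, 0.7, 4.5]
grip_width: 0.646
grasp_force: 73.5
[ 0.89  0.19 -0.22  2.16 -0.67  0.51 -0.25]
[0.02, -0.02, 0.02, 0.03, 0.03, 0.01] [ 0.469 -0.292  0.07 ]
[0.8, 0.0, -1.39, 0.0, 0.0, 0.0] [ 0.469 -0.292  0.15 ]
```

```bash
python3 - <<'E'
from h import *
o=manip.get_obs(); np.savez('grasp.npz',p=o['position'],q=o['ee_rot'])
E
python3 -m pendant '[[0.1,0,-0.17,0,0,0,-0.5],[0.2,0,-0.35,0,0,0,-0.5],[0.3,0,-0.52,0,0,0,-0.5],[0.5,0,-0.86,0,0,0,-0.5],[0.7,0,-1.2,0,0,0,-0.5],[0.9,0,-1.55,0,0,0,-0.5],[1.1,0,-1.9,0,0,0,-0.5],[1.2,0,-2.08,0,0,0,-0.5],[1.2,0,-2.08,0,0,0,-0.5],[1.2,0,-2.08,0,0,0,-0.5]]'
python3 - <<'E'
from h import *
import can
print(manip.get_obs()['joint_pos'].round(2))
# lip plane
T,ok=cloud("top"); S,oks=cloud("scene")
for cam in("top","scene"):
    try: can.fit(cam)
    except Exception as e: print(e)
m=manip.trace("bin","scene")[0]; P=S[m['pixels']]; 
a=np.radians(-4.2); ex=np.array([np.cos(a),np.sin(a)]); ey=np.array([-ex[1],ex[0]])
RC=np.array([.7895,-.0305])
q=np.c_[(P[:,:2]-RC)@ex,(P[:,:2]-RC)@ey,P[:,2]]; f=q[(q[:,0]<-.085)&(q[:,0]>-.115)]
print(m['p'],np.percentile(f,[1,50,99],axis=0).round(3))
m=manip.trace("riser","top")[0]; P=T[m['pixels']]; P=P[P[:,2]>.17]; q=np.c_[(P[:,:2]-RC)@ex,(P[:,:2]-RC)@ey]; print(np.percentile(q,[.5,99.5],axis=0).round(3))
E
```

```text
clock: 12.75
position: [0.4678, -0.2923, 0.1897]
ee_rot: [0.966, 0.043, 0.256, -0.01]
ft_force: [-0.7, 0.5, -0.9]
grip_width: 0.645
grasp_force: 74.5
[ 0.87  0.   -0.19  2.06 -0.52  0.76 -0.48]
top top face centre [ 0.5161 -0.2884  0.2379] z [0.935 0.093 0.342] yaw 5.7 pitch 20.0 LxW [158.597  58.365] n [-0.341 -0.034  0.94 ] origin [ 0.4415 -0.2958  0.1808] 1717
scene top face centre [ 0.5073 -0.3194  0.2667] z [ 0.948  0.309 -0.075] yaw 18.0 pitch -4.3 LxW [177.678  26.837] n [ 0.097 -0.059  0.994] origin [ 0.4192 -0.3456  0.2456] 142Traceback (most recent call last):
  File "<stdin>", line 9, in <module>
IndexError: list index out of range
```

Run:
```python
from h import *
a=np.radians(-4.3); ex=np.array([np.cos(a),np.sin(a)]); ey=np.array([-ex[1],ex[0]])
RC=np.array([.7895,-.0305])
for cam in("scene","top"):
    C,ok=cloud(cam,np.load(cam+'_d.npy')); p=np.load(cam+'_p.npy').astype(int)
    q=np.dstack([(C[...,:2]-RC)@ex,(C[...,:2]-RC)@ey,C[...,2:]])
    b=(p[...,2]>p[...,0]+40)&ok&(abs(q[...,0]+.098)<.02)&(abs(q[...,1])<.16)
    f=q[b]; print(cam,len(f),np.percentile(f,[1,25,50,75,99],axis=0).round(3).tolist())
    t=q[ok&(q[...,2]>.172)&(q[...,2]<.2)&(abs(q[...,0])<.15)&(abs(q[...,1])<.2)]; print(' board',np.percentile(t,[.5,99.5],axis=0).round(3).tolist())
    bz=f[(f[:,2]>.046)]; print(' lip y range',np.percentile(bz[:,1],[1,99]), rect(bz[:,:2]) if len(bz)>5 else '')
```

```text
scene 121 [[-0.103, -0.037, 0.012], [-0.099, 0.001, 0.046], [-0.097, 0.044, 0.048], [-0.096, 0.091, 0.05], [-0.085, 0.134, 0.053]]
 board [[-0.101, -0.155, 0.173], [0.099, 0.152, 0.2]]
 lip y range [-0.03676163  0.13308652] [-9.70000e-02  4.80000e-02  1.71594e+02  1.23180e+01 -8.99780e+01]
top 402 [[-0.099, -0.036, 0.001], [-0.096, 0.004, 0.006], [-0.086, 0.047, 0.008], [-0.082, 0.089, 0.048], [-0.078, 0.13, 0.055]]
 board [[-0.098, -0.155, 0.176], [0.1, 0.151, 0.199]]
 lip y range [-0.03804228  0.13065688] [-9.40000e-02  4.60000e-02  1.69167e+02  1.34420e+01  8.82460e+01]
```

```bash
cat >> h.py <<'E'
a_=np.radians(-4.3); EX=np.array([np.cos(a_),np.sin(a_),0]); EY=np.array([-EX[1],EX[0],0])
EDGE=np.array([.7895,-.0305,0])-.1*EX+.047*EY
def canpose(d,hA,pitch,dy=0):
    """TCP pose for canister with mouth centre d inside the edge plane, axis height hA at the plane"""
    t=np.radians(pitch); z=EX*np.cos(t)+up*np.sin(t); x=EX*np.sin(t)-up*np.cos(t)
    M=EDGE+EX*d+EY*dy+up*(hA+d*np.tan(t)); o=M-.18*z
    g=np.load('grasp.npz'); Rg=R.from_quat(g['q']).as_matrix(); C0=np.stack([CX,CY,CZ],1); C1=np.stack([x,np.cross(z,x),z],1)
    return o+C1@C0.T@(g['p']-O), C1@C0.T@Rg
E
python3 - <<'E'
from h import *
chain([canpose(-.07,.20,0),canpose(-.07,.17,-10),canpose(-.07,.12,-10),canpose(.035,.106,-10)])
for p in(-20,-30,-42): print(canpose(.035,.106,p)[0].round(3))
E
```

```text
[0.88, -6.57, 0.26, -0.4, -2.5, 1.1] [0.483 0.039 0.2  ]
[0.06, 0.0, -0.13, 0.0, -1.25, -0.0] [0.486 0.039 0.207]
[0.0, -0.0, 1.0, 0.0, 0.0, -0.0] [0.486 0.039 0.157]
[2.1, 0.0, 0.64, 0.0, 0.0, -0.0] [0.59  0.031 0.124]
[0.597 0.03  0.141]
[0.607 0.029 0.156]
[0.624 0.028 0.168]
```

```bash
python3 -m pendant '[[0.1,-0.4,0,0,-0.3,0.1,-0.5],[0.2,-1.1,0.1,-0.1,-0.6,0.2,-0.5],[0.3,-1.9,0.1,-0.1,-0.9,0.3,-0.5],[0.4,-2.7,0.1,-0.2,-1.2,0.5,-0.5],[0.5,-3.5,0.2,-0.2,-1.5,0.7,-0.5],[0.6,-4.3,0.2,-0.3,-1.8,0.8,-0.5],[0.7,-5.1,0.2,-0.3,-2.1,0.9,-0.5],[0.8,-5.9,0.2,-0.35,-2.4,1,-0.5],[0.88,-6.57,0.26,-0.4,-2.5,1.1,-0.5],[0.88,-6.57,0.26,-0.4,-2.5,1.1,-0.5]]'
python3 - <<'E'
from h import *
print(manip.get_obs()['joint_pos'].round(2))
chain([canpose(-.07,.12,-10),canpose(.035,.106,-10)])
E
```

```text
clock: 14.35
position: [0.4838, 0.0417, 0.2]
ee_rot: [0.996, -0.035, 0.085, 0.005]
ft_force: [0.6, 0.5, -1.3]
grip_width: 0.647
grasp_force: 74.6
[ 0.53 -0.03 -0.72  1.98  0.03  1.02 -1.84]
[-0.11, 0.06, 0.86, -0.0, -1.25, 0.03] [0.486 0.039 0.157]
[2.1, 0.0, 0.64, 0.0, 0.0, -0.0] [0.59  0.031 0.124]
```

```bash
python3 -m pendant '[[0,0,0,0,-0.3,0,-0.5],[0,0,0.1,0,-0.6,0,-0.5],[0,0,0.2,0,-0.9,0,-0.5],[-0.1,0.06,0.4,0,-1.25,0.03,-0.5],[-0.11,0.06,0.6,0,-1.25,0.03,-0.5],[-0.11,0.06,0.86,0,-1.25,0.03,-0.5],[-0.11,0.06,0.86,0,-1.25,0.03,-0.5],[-0.11,0.06,0.86,0,-1.25,0.03,-0.5],[-0.11,0.06,0.86,0,-1.25,0.03,-0.5],[-0.11,0.06,0.86,0,-1.25,0.03,-0.5]]'
python3 - <<'E'
from h import *
print(manip.get_obs()['joint_pos'].round(2))
chain([canpose(.035,.106,-10)])
p=manip.camera("scene")[0]; cv2.imwrite('pics/s4.png',p[:,:,::-1])
E
```

```text
clock: 15.6
position: [0.4854, 0.0354, 0.1569]
ee_rot: [0.999, -0.039, -0.002, 0.002]
ft_force: [-0.4, -0.7, -1.1]
grip_width: 0.645
grasp_force: 74.6
[ 0.5   0.17 -0.72  1.89  0.12  1.13 -1.91]
[2.1, -0.07, 0.65, 0.0, -0.0, -0.03] [0.59  0.031 0.124]
```

View pics/s4.png

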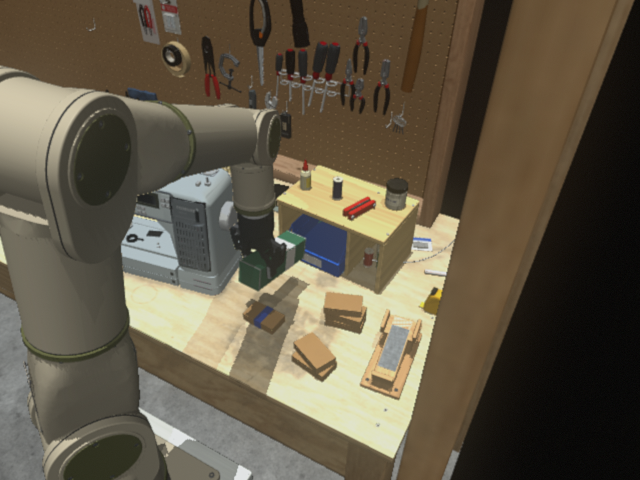

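The canister mouth at (300,242) points at the bin opening, the stand at (393,350) is empty, and the heaps are untouched. Insert.

```bash
python3 -m pendant '[[0.2,0,0.1,0,0,0,-0.5],[0.4,0,0.2,0,0,0,-0.5],[0.6,0,0.3,0,0,0,-0.5],[0.8,0,0.4,0,0,0,-0.5],[1,0,0.5,0,0,0,-0.5],[1.2,-0.05,0.6,0,0,0,-0.5],[1.5,-0.05,0.65,0,0,0,-0.5],[1.8,-0.07,0.65,0,0,0,-0.5],[2.1,-0.07,0.65,0,0,0,-0.5],[2.1,-0.07,0.65,0,0,0,-0.5]]'
python3 - <<'E'
from h import *
print(manip.get_obs()['joint_pos'].round(2))
for t in(-10,-14,-18,-22,-26,-30,-34,-38,-42,-45): print(go(*canpose(.035,.106,t)))
E
```

```text
clock: 16.9
position: [0.5911, 0.0304, 0.1234]
ee_rot: [0.999, -0.039, -0.002, 0.002]
ft_force: [-0.5, -0.1, -2.1]
grip_width: 0.65
grasp_force: 74.6
[ 0.39  0.44 -0.65  1.66  0.29  1.14 -1.99]
[-0.02, -0.0, -0.01, -0.0, 0.0, -0.04]
[0.02, -0.0, -0.15, -0.0, -0.5, -0.04]
[0.08, -0.0, -0.29, -0.0, -1.0, -0.04]
[0.14, -0.0, -0.42, -0.0, -1.5, -0.04]
[0.22, -0.0, -0.54, -0.0, -2.0, -0.04]
[0.31, -0.0, -0.65, -0.0, -2.5, -0.04]
[0.42, -0.0, -0.75, -0.0, -3.0, -0.05]
[0.53, -0.0, -0.83, -0.0, -3.5, -0.05]
[0.66, -0.0, -0.9, -0.01, -4.0, -0.05]
[0.76, -0.0, -0.94, -0.01, -4.37, -0.05]
```

```bash
python3 -m pendant '[[0.02,0,-0.15,0,-0.5,0,-0.5],[0.05,0,-0.22,0,-0.75,0,-0.5],[0.08,0,-0.29,0,-1,0,-0.5],[0.11,0,-0.36,0,-1.25,0,-0.5],[0.14,0,-0.42,0,-1.5,0,-0.5],[0.18,0,-0.48,0,-1.75,0,-0.5],[0.22,0,-0.54,0,-2,0,-0.5],[0.27,0,-0.6,0,-2.25,0,-0.5],[0.31,0,-0.65,0,-2.5,0,-0.5],[0.31,0,-0.65,0,-2.5,0,-0.5]]'
python3 - <<'E'
from h import *
print(manip.get_obs()['joint_pos'].round(2))
for t in(-30,-34,-38,-42,-45): print(go(*canpose(.035,.106,t)))
E
```

```text
clock: 18.15
position: [0.6058, 0.0294, 0.1556]
ee_rot: [0.984, -0.039, -0.176, -0.005]
ft_force: [-0.3, 1.3, -1.2]
grip_width: 0.646
grasp_force: 74.6
[ 0.29  0.69 -0.61  1.27  0.26  1.63 -1.95]
[0.02, -0.0, -0.01, -0.01, 0.0, -0.04]
[0.08, -0.0, -0.14, -0.01, -0.5, -0.04]
[0.16, -0.0, -0.26, -0.01, -1.0, -0.05]
[0.26, -0.0, -0.36, -0.01, -1.5, -0.05]
[0.34, -0.0, -0.43, -0.01, -1.87, -0.05]
```

```bash
python3 -m pendant '[[0.04,0,-0.06,0,-0.2,0,-0.5],[0.08,0,-0.14,0,-0.5,0,-0.5],[0.12,0,-0.2,0,-0.75,0,-0.5],[0.16,0,-0.26,0,-1,0,-0.5],[0.21,0,-0.31,0,-1.25,0,-0.5],[0.26,0,-0.36,0,-1.5,0,-0.5],[0.32,0,-0.41,0,-1.75,0,-0.5],[0.32,0,-0.41,0,-1.75,0,-0.5],[0.32,0,-0.41,0,-1.75,0,-0.5],[0.32,0,-0.41,0,-1.75,0,-0.5]]'
python3 - <<'E'
from h import *
print(manip.get_obs()['joint_pos'].round(2))
for t in(-44,-47): print(go(*canpose(.035,.106,t)))
p=manip.camera("scene")[0]; cv2.imwrite('pics/s5.png',cv2.resize(p[150:310,180:400],(770,560))[:,:,::-1])
E
```

```text
clock: 19.4
position: [0.6276, 0.0277, 0.1701]
ee_rot: [0.955, -0.038, -0.294, -0.01]
ft_force: [-0.1, -0.1, -1.3]
grip_width: 0.645
grasp_force: 74.6
[ 0.19  0.9  -0.56  0.94  0.24  1.96 -1.93]
[0.0, -0.0, 0.01, -0.01, -0.01, -0.05]
[0.07, -0.0, -0.07, -0.02, -0.38, -0.05]
```

View pics/s5.png

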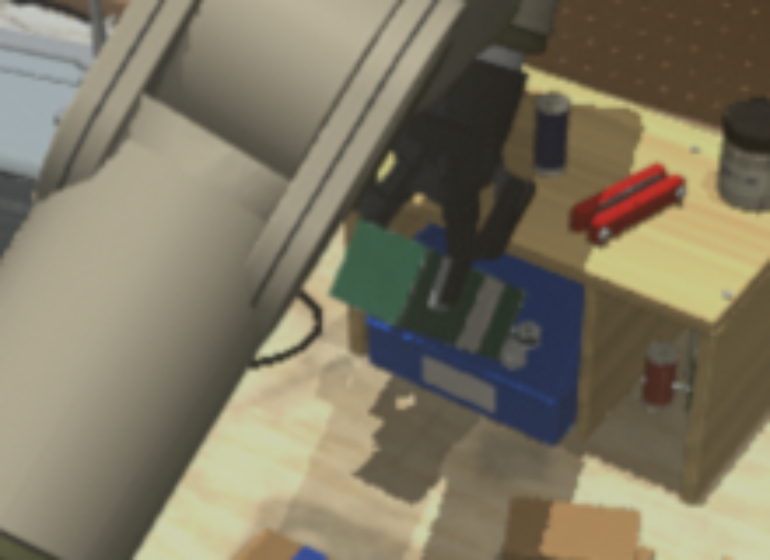

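Bobbins have spilled into the bin (white ones at (520,340) in the crop) with the canister clear of the board. I'll shake gently along the axis to make sure it empties.

```bash
python3 -m pendant '[[-0.12,0,0,0,0,0,-0.5],[0.05,0,0,0,0,0,-0.5],[-0.12,0,0,0,0,0,-0.5],[0.05,0,0,0,0,0,-0.5],[-0.12,0,0,0,0.2,0,-0.5],[0.05,0,0,0,-0.1,0,-0.5],[-0.12,0,0,0,0.2,0,-0.5],[0,0,0,0,0,0,-0.5],[0,0,0,0,0,0,-0.5],[0,0,0,0,0,0,-0.5]]'
python3 - <<'E'
from h import *
for d,t in((.035,-44),(.035,-35),(.035,-26),(.035,-18),(.035,-10),(.0,-10),(-.05,-10)): print(go(*canpose(d,.106,t)))
for r in manip.find_in("bobbin_a","scene")[:8]: print(r)
p=manip.camera("scene")[0]; cv2.imwrite('pics/s6.png',cv2.resize(p[220:280,270:350],(800,600),interpolation=cv2.INTER_CUBIC)[:,:,::-1])
for r in manip.find_in("bobbin_a","scene")[:8]: print(r)
E
```

```text
clock: 20.7
position: [0.6278, 0.0278, 0.1694]
ee_rot: [0.955, -0.038, -0.294, -0.01]
ft_force: [0.2, 0.5, -1.1]
grip_width: 0.647
grasp_force: 74.7
[-0.01, 0.0, 0.0, -0.02, 0.0, -0.04]
[-0.15, 0.0, 0.29, -0.01, 1.13, -0.04]
[-0.21, 0.0, 0.6, -0.01, 2.25, -0.04]
[-0.19, -0.0, 0.89, -0.01, 3.25, -0.04]
[-0.11, -0.0, 1.17, -0.01, 4.25, -0.03]
[-0.76, 0.0, 1.47, -0.01, 4.25, -0.03]
[-1.69, 0.01, 1.88, -0.01, 4.25, -0.03]
```

View pics/s6.png

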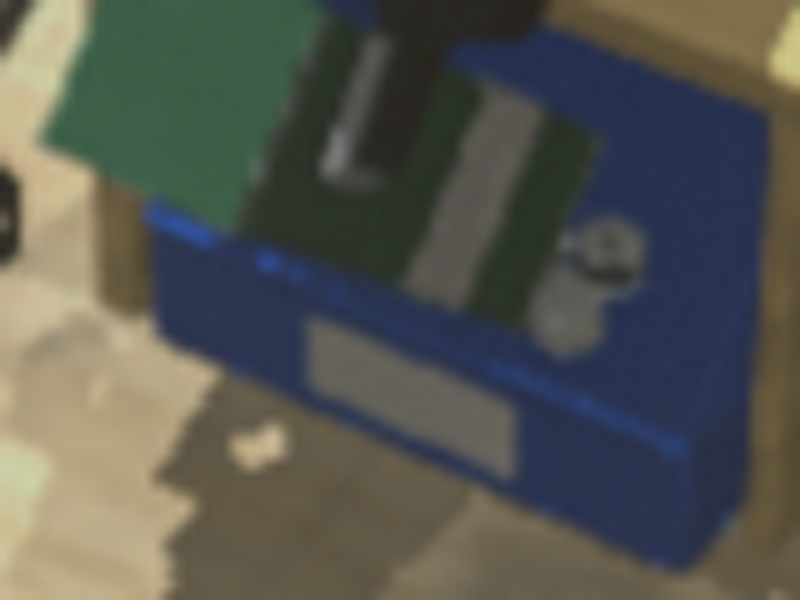

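Run:
```python
from h import *
for d,hA,t in((.03,.115,-44),(.025,.112,-46)): print(go(*canpose(d,hA,t)))
```

```text
[-0.24, 0.0, -0.16, -0.02, -0.0, -0.05]
[-0.31, 0.0, -0.2, -0.02, -0.25, -0.05]
```

```bash
python3 -m pendant '[[-0.12,0,-0.08,0,0,0,-0.5],[-0.24,0,-0.16,0,0,0,-0.5],[-0.24,0,-0.16,0,0,0,-0.5],[-0.1,0,-0.16,0,-0.1,0,-0.5],[-0.24,0,-0.16,0,-0.2,0,-0.5],[-0.1,0,-0.16,0,-0.1,0,-0.5],[-0.24,0,-0.16,0,-0.2,0,-0.5],[-0.24,0,-0.16,0,-0.2,0,-0.5],[-0.24,0,-0.16,0,-0.2,0,-0.5],[-0.24,0,-0.16,0,-0.2,0,-0.5]]'
python3 - <<'E'
from h import *
for d,t in((.035,-44),(.035,-35),(.035,-26),(.035,-18),(.035,-10),(.0,-10),(-.05,-10)): print(go(*canpose(d,.110,t)))
p=manip.camera("scene")[0]; cv2.imwrite('pics/s7.png',cv2.resize(p[220:280,270:350],(800,600),interpolation=cv2.INTER_CUBIC)[:,:,::-1])
for r in manip.find_in("bobbin_a","scene")[:8]: print(r)
print(manip.get_obs()['joint_pos'].round(2))
E
```

```text
clock: 22.1
position: [0.6223, 0.0282, 0.1831]
ee_rot: [0.951, -0.038, -0.307, -0.01]
ft_force: [-0.1, 0.2, -0.8]
grip_width: 0.648
grasp_force: 74.7
[0.19, -0.0, 0.1, -0.02, 0.2, -0.05]
[0.06, -0.0, 0.38, -0.01, 1.33, -0.04]
[0.01, -0.0, 0.7, -0.01, 2.45, -0.04]
[0.04, -0.0, 0.99, -0.01, 3.45, -0.04]
[0.12, -0.0, 1.27, -0.01, 4.45, -0.03]
[-0.52, -0.0, 1.58, -0.01, 4.45, -0.03]
[-1.43, 0.0, 2.02, -0.01, 4.45, -0.03]
{'box': [321.9, 246.3, 328.4, 254.8], 'p': 0.5}
{'box': [330.6, 243.1, 334.7, 249.1], 'p': 0.45}
[ 0.18  0.9  -0.55  0.92  0.22  2.   -1.93]
```

View pics/s7.png

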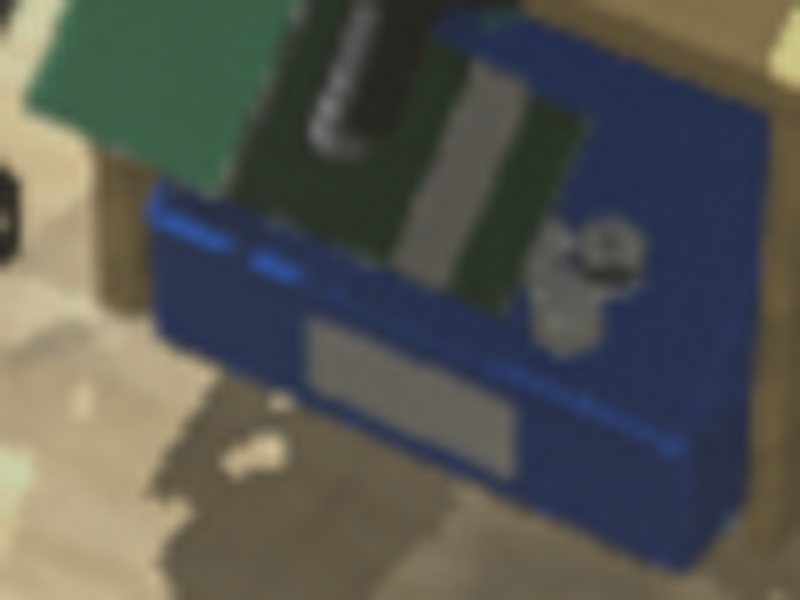

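The bobbins rest on the bin floor at about (570,300) in the crop and the mouth is clear of them. I'll level the canister, then back out.

```bash
python3 -m pendant '[[0.19,0,0.1,0,0.2,0,-0.5],[0.12,0,0.24,0,0.8,0,-0.5],[0.06,0,0.38,0,1.33,0,-0.5],[0.03,0,0.54,0,1.9,0,-0.5],[0.01,0,0.7,0,2.45,0,-0.5],[0.02,0,0.85,0,2.95,0,-0.5],[0.04,0,0.99,0,3.45,0,-0.5],[0.08,0,1.13,0,3.95,0,-0.5],[0.12,0,1.27,0,4.45,0,-0.5],[0.12,0,1.27,0,4.45,0,-0.5]]'
python3 - <<'E'
from h import *
print(go(*canpose(-.1,.120,-10)))
E
```

```text
clock: 23.45
position: [0.5889, 0.0304, 0.1282]
ee_rot: [0.999, -0.039, -0.003, 0.002]
ft_force: [0.2, -0.6, -0.8]
grip_width: 0.647
grasp_force: 74.6
[-2.68, 0.0, -0.66, 0.01, 0.01, -0.03]
```

```bash
python3 -m pendant '[[-0.3,0,-0.05,0,0,0,-0.5],[-0.6,0,-0.1,0,0,0,-0.5],[-0.9,0,-0.15,0,0,0,-0.5],[-1.2,0,-0.2,0,0,0,-0.5],[-1.5,0,-0.3,0,0,0,-0.5],[-1.8,0,-0.4,0,0,0,-0.5],[-2.1,0,-0.5,0,0,0,-0.5],[-2.4,0,-0.6,0,0,0,-0.5],[-2.68,0,-0.66,0,0,0,-0.5],[-2.68,0,-0.66,0,0,0,-0.5]]'
python3 - <<'E'
from h import *
print(manip.get_obs()['joint_pos'].round(2))
p=manip.camera("scene")[0]; cv2.imwrite('pics/s8.png',cv2.resize(p[210:290,265:365],(800,600)[:2] and (750,600),interpolation=cv2.INTER_CUBIC)[:,:,::-1])
for r in manip.find_in("bobbin_a","scene")[:8]: print(r)
g=np.load('grasp.npz'); G=R.from_quat(g['q']).as_matrix()
chain([(np.array([.46,-.15,.22]),G),(g['p']+.12*up,G)])
E
```

```text
clock: 24.7
position: [0.4559, 0.041, 0.162]
ee_rot: [0.999, -0.039, -0.002, 0.003]
ft_force: [0.8, -0.3, -1.0]
grip_width: 0.649
grasp_force: 74.6
[ 0.51  0.09 -0.72  1.96  0.07  1.13 -1.89]
{'box': [291.0, 333.5, 336.6, 373.0], 'p': 0.54}
[0.36, 3.81, -1.15, 0.31, 3.74, -1.17] [ 0.46 -0.15  0.22]
[-0.38, 2.86, 0.47, -0.0, -0.0, 0.0] [ 0.468 -0.293  0.191]
```

View pics/s8.png

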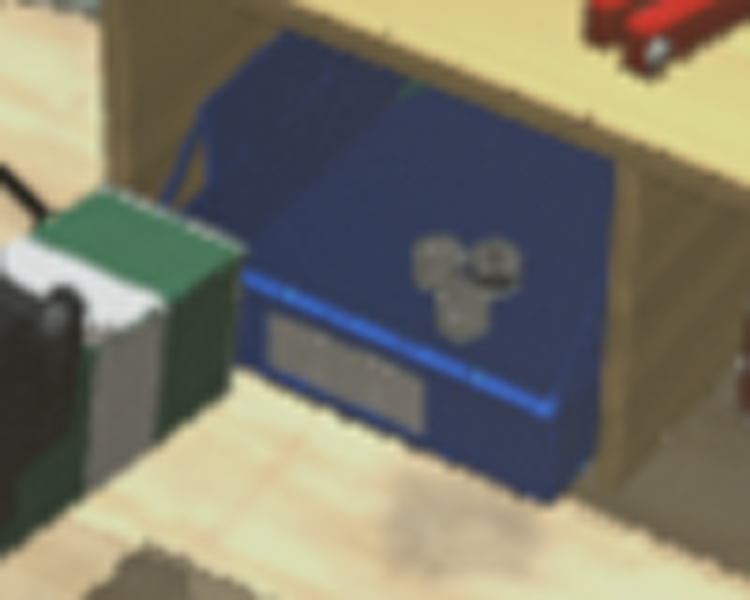

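Three bobbins lie together in the bin at about (465,285) in the crop, and the bench is clear. Now I return the canister to the stand.

```bash
python3 -m pendant '[[0,0.3,-0.2,0,0.4,-0.1,-0.5],[0,0.7,-0.5,0,0.9,-0.2,-0.5],[0.1,1.2,-0.8,0.1,1.4,-0.4,-0.5],[0.1,1.7,-1,0.1,1.9,-0.5,-0.5],[0.2,2.2,-1.1,0.2,2.4,-0.7,-0.5],[0.2,2.7,-1.15,0.2,2.9,-0.9,-0.5],[0.3,3.2,-1.15,0.3,3.4,-1.1,-0.5],[0.36,3.81,-1.15,0.31,3.74,-1.17,-0.5],[0.36,3.81,-1.15,0.31,3.74,-1.17,-0.5],[0.36,3.81,-1.15,0.31,3.74,-1.17,-0.5]]'
python3 - <<'E'
from h import *
print(manip.get_obs()['joint_pos'].round(2))
g=np.load('grasp.npz'); G=R.from_quat(g['q']).as_matrix()
chain([(g['p']+.12*up,G)])
E
```

```text
clock: 26.05
position: [0.4601, -0.1495, 0.2197]
ee_rot: [0.966, 0.044, 0.256, -0.01]
ft_force: [-0.1, 1.0, -1.5]
grip_width: 0.648
grasp_force: 74.7
[ 0.64 -0.25 -0.24  2.21 -0.43  0.75 -0.83]
[-0.38, 2.87, 0.46, -0.01, 0.01, 0.0] [ 0.468 -0.293  0.191]
```

```bash
python3 -m pendant '[[-0.05,0.4,0,0,0,0,-0.5],[-0.1,0.8,0.1,0,0,0,-0.5],[-0.15,1.2,0.2,0,0,0,-0.5],[-0.2,1.6,0.2,0,0,0,-0.5],[-0.25,2,0.3,0,0,0,-0.5],[-0.3,2.4,0.4,0,0,0,-0.5],[-0.38,2.87,0.46,-0.01,0.01,0,-0.5],[-0.38,2.87,0.46,-0.01,0.01,0,-0.5],[-0.38,2.87,0.46,-0.01,0.01,0,-0.5],[-0.38,2.87,0.46,-0.01,0.01,0,-0.5]]'
python3 - <<'E'
from h import *
import can
g=np.load('grasp.npz'); G=R.from_quat(g['q']).as_matrix()
can.fit("top")
chain([(g['p']+.03*up,G),(g['p'],G)])
print(go(g['p'],G))
E
```

```text
clock: 27.3
position: [0.4679, -0.2925, 0.1913]
ee_rot: [0.965, 0.044, 0.257, -0.009]
ft_force: [0.2, -0.1, -1.9]
grip_width: 0.647
grasp_force: 74.7
top top face centre [ 0.5161 -0.2874  0.2397] z [0.936 0.078 0.343] yaw 4.8 pitch 20.0 LxW [158.051  57.036] n [-0.341 -0.037  0.939] origin [ 0.4414 -0.2934  0.1826] 1689
[-0.9, -0.0, 1.57, 0.01, -0.0, 0.01] [ 0.468 -0.293  0.101]
[-0.3, -0.0, 0.52, -0.0, -0.0, 0.0] [ 0.468 -0.293  0.071]
[-1.2, -0.01, 2.09, 0.01, -0.0, 0.01]
```

```bash
python3 -m pendant '[[-0.2,0,0.35,0,0,0,-0.5],[-0.4,0,0.7,0,0,0,-0.5],[-0.55,0,0.95,0,0,0,-0.5],[-0.7,0,1.2,0,0,0,-0.5],[-0.8,0,1.4,0,0,0,-0.5],[-0.9,-0.01,1.57,0,0,0,-0.5],[-1,-0.01,1.75,0,0,0,-0.5],[-1.1,-0.01,1.9,0,0,0,-0.5],[-1.18,-0.01,2.05,0,0,0,-0.5],[-1.18,-0.01,2.05,0,0,0,-0.5]]'
python3 - <<'E'
from h import *
g=np.load('grasp.npz'); G=R.from_quat(g['q']).as_matrix()
print(go(g['p'],G))
E
```

```text
clock: 28.65
position: [0.4672, -0.2935, 0.0722]
ee_rot: [0.965, 0.043, 0.257, -0.009]
ft_force: [-0.1, -0.3, -1.0]
grip_width: 0.65
grasp_force: 74.6
[-0.01, -0.01, 0.03, 0.0, 0.0, -0.0]
```

Within 2 mm of home with no contact force. I release and back off along the tool axis.

```bash
python3 -m pendant '[[0,0,0.04,0,0,0,-0.5],[0,0,0.04,0,0,0,-0.5],[0,0,0.04,0,0,0,0.4],[0,0,0.04,0,0,0,0.5],[0,0,0.04,0,0,0,0.8],[0,0,0.04,0,0,0,1],[0,0,0.04,0,0,0,1],[0,0,0.04,0,0,0,1],[0,0,0.04,0,0,0,1],[0,0,0.04,0,0,0,1]]'
python3 -m pendant '[[0,0,-0.2,0,0,0,1],[0,0,-0.4,0,0,0,1],[0,0,-0.7,0,0,0,1],[0,0,-1,0,0,0,1],[0,0,-1.4,0,0,0,1],[0,0,-1.8,0,0,0,1],[0,0,-2.2,0,0,0,1],[0,0,-2.6,0,0,0,1],[0,0,-2.8,0,0,0,1],[0,0,-2.8,0,0,0,1]]'
python3 - <<'E'
from h import *
import can
print(manip.get_obs()['joint_pos'].round(2))
can.fit("top"); can.fit("scene")
d=[0,0,-1]
chain([((.45,-.15,.3),yz((0.1,-1,0),d))])
E
```

```text
clock: 29.9
position: [0.4683, -0.2935, 0.071]
ee_rot: [0.965, 0.043, 0.257, -0.009]
ft_force: [0.3, 0.3, -0.6]
grip_width: 0.998
grasp_force: 0.0
clock: 31.15
position: [0.3989, -0.2994, 0.1933]
ee_rot: [0.965, 0.043, 0.257, -0.008]
ft_force: [-0.5, -0.4, -0.6]
grip_width: 0.996
grasp_force: 0.0
[ 0.8  -0.1   0.01  2.15 -0.55  0.82 -0.35]
top top face centre [ 0.5044 -0.2892  0.1151] z [0.936 0.084 0.342] yaw 5.1 pitch 20.0 LxW [180.923  56.165] n [-0.341 -0.026  0.94 ] origin [ 0.4297 -0.296   0.058 ] 1528
scene top face centre [ 0.5055 -0.2905  0.1138] z [0.939 0.054 0.34 ] yaw 3.3 pitch 19.9 LxW [180.017  55.324] n [-0.339 -0.032  0.94 ] origin [ 0.4305 -0.2945  0.0568] 989
[2.19, -2.86, -1.25, 0.05, -3.72, -0.07] [ 0.45 -0.15  0.3 ]
```

Canister is home within 1 mm. Next I measure the cartons.

```bash
cat > cart.py <<'E'
from h import *
def cartons(cam="top",pr=True):
    C,ok=cloud(cam); z=C[...,2]; out=[]
    reg=ok&(C[...,0]>.36)&(C[...,0]<.66)&(C[...,1]>-.225)&(C[...,1]<.2)
    for n in range(1,7):
        m=(reg&(abs(z-.022*n-.003)<.007)).astype(np.uint8)
        k,l,st,_=cv2.connectedComponentsWithStats(m,connectivity=4)
        for i in range(1,k):
            if st[i,4]<150: continue
            P=C[l==i]; r=rect(P[:,:2])
            out.append((n,r,np.median(P[:,2]))); 
            if pr: print(cam,n,r.tolist(),'z',round(float(np.median(P[:,2])),3),st[i,4],st[i,:2].tolist())
    return out
if __name__=="__main__": cartons("top")
E
python3 cart.py
```

```text
top 1 [0.471, 0.025, 87.991, 52.718, 85.541] z 0.024 688 [284, 293]
top 2 [0.423, -0.139, 88.138, 52.1, 64.495] z 0.046 727 [347, 307]
top 3 [0.564, -0.139, 88.113, 52.158, -69.266] z 0.068 736 [347, 252]
```

```bash
cat >> h.py <<'E'
def az(deg): return (np.cos(np.radians(deg)),np.sin(np.radians(deg)),0)
D=[0,0,-1]
def down(x,y,z,deg): return ((x,y,z),yz(az(deg),D))
E
python3 - <<'E'
from h import *
chain([down(.423,-.139,.25,-25.5)])
E
```

```text
[1.25, -3.13, -0.64, 1.95, -3.36, -7.25] [ 0.423 -0.139  0.25 ]
```

```bash
python3 -m pendant '[[0.1,-0.3,-0.3,0.2,-0.3,-0.7,1],[0.2,-0.6,-0.5,0.4,-0.7,-1.4,1],[0.3,-1,-0.6,0.6,-1,-2.2,1],[0.5,-1.4,-0.64,0.8,-1.4,-3,1],[0.7,-1.8,-0.64,1.1,-1.8,-3.9,1],[0.9,-2.2,-0.64,1.3,-2.2,-4.8,1],[1,-2.6,-0.64,1.5,-2.6,-5.6,1],[1.25,-3.13,-0.64,1.75,-3,-6.4,1],[1.25,-3.13,-0.64,1.95,-3.36,-7.25,1],[1.25,-3.13,-0.64,1.95,-3.36,-7.25,1]]'
python3 - <<'E'
from h import *
print(manip.get_obs()['joint_pos'].round(2))
chain([down(.423,-.139,.10,-25.5),down(.423,-.139,.039,-25.5)])
E
```

```text
clock: 32.65
position: [0.4239, -0.1385, 0.25]
ee_rot: [0.845, 0.534, 0.0, 0.0]
ft_force: [0.7, 0.3, 0.3]
grip_width: 1.002
grasp_force: 0.0
[ 0.54 -0.05 -0.31  1.88 -0.02  1.31 -0.21]
[-0.02, -0.01, 3.0, 0.0, -0.0, 0.01] [ 0.423 -0.139  0.1  ]
[0.0, 0.0, 1.22, 0.0, 0.0, 0.0] [ 0.423 -0.139  0.039]
```

```bash
python3 -m pendant '[[-0.02,0,0.7,0,0,0,1],[-0.02,0,1.4,0,0,0,1],[-0.02,-0.01,2.1,0,0,0,1],[-0.02,-0.01,2.7,0,0,0,1],[-0.02,-0.01,3.2,0,0,0,1],[-0.02,-0.01,3.6,0,0,0,1],[-0.02,-0.01,3.9,0,0,0,1],[-0.02,-0.01,4.1,0,0,0,1],[-0.02,-0.01,4.22,0,0,0,1],[-0.02,-0.01,4.22,0,0,0,1]]'
python3 -m pendant '[[0,0,0,0,0,0,0.6],[0,0,0,0,0,0,0.3],[0,0,0,0,0,0,0],[0,0,0,0,0,0,-0.3],[0,0,0,0,0,0,-0.3],[0,0,0,0,0,0,-0.3],[0,0,0,0,0,0,-0.3],[0,0,0,0,0,0,-0.3],[0,0,-0.1,0,0,0,-0.3],[0,0,-0.2,0,0,0,-0.3]]' 40
python3 - <<'E'
from h import *
import cart
chain([down(.423,-.139,.15,-25.5)])
cart.cartons("top")
E
```

```text
clock: 33.9
position: [0.4227, -0.1404, 0.0395]
ee_rot: [0.846, 0.533, 0.0, 0.001]
ft_force: [-0.1, 0.6, -0.6]
grip_width: 0.999
grasp_force: 0.0
clock: 35.15
position: [0.4226, -0.1404, 0.0499]
ee_rot: [0.846, 0.534, 0.0, 0.001]
ft_force: [-0.3, 0.2, -0.8]
grip_width: 0.597
grasp_force: 41.9
[0.03, -0.0, -2.0, 0.01, 0.0, -0.0] [ 0.423 -0.139  0.15 ]
top 1 [0.471, 0.025, 87.777, 52.824, 85.889] z 0.024 694 [284, 293]
top 3 [0.564, -0.138, 87.903, 52.189, -69.305] z 0.068 736 [347, 252]
```

Run:
```python
from h import *
chain([down(.471,.0236,.12,-4.3),down(.471,.0236,.040,-4.3)])
```

```text
[3.37, -0.54, -1.39, 0.02, 0.01, -2.65] [0.471 0.024 0.12 ]
[0.0, 0.0, 1.6, 0.0, 0.0, 0.0] [0.471 0.024 0.04 ]
```

```bash
python3 -m pendant '[[0,0,-0.5,0,0,0,-0.3],[0,0,-1,0,0,0,-0.3],[0.3,0,-1.39,0,0,-0.2,-0.3],[0.8,-0.1,-1.39,0,0,-0.6,-0.3],[1.4,-0.2,-1.39,0,0,-1.1,-0.3],[2,-0.3,-1.39,0,0,-1.6,-0.3],[2.7,-0.4,-1.39,0,0,-2.1,-0.3],[3.37,-0.54,-1.39,0,0,-2.65,-0.3],[3.37,-0.54,-1.39,0,0,-2.65,-0.3],[3.37,-0.54,-1.39,0,0,-2.65,-0.3]]'
python3 - <<'E'
from h import *
import cart
chain([down(.471,.0236,.040,-4.3)])
cart.cartons("scene")
E
```

```text
clock: 36.45
position: [0.4705, 0.024, 0.1183]
ee_rot: [0.733, 0.681, -0.0, 0.0]
ft_force: [0.4, -0.1, -1.1]
grip_width: 0.598
grasp_force: 42.0
[-0.01, 0.01, 1.57, 0.0, 0.01, 0.01] [0.471 0.024 0.04 ]
scene 1 [0.538, 0.181, 148.292, 29.168, -2.772] z 0.025 168 [204, 256]
scene 1 [0.471, 0.026, 92.121, 57.538, 86.795] z 0.023 649 [242, 301]
scene 1 [0.544, -0.156, 99.092, 43.149, -55.012] z 0.025 181 [324, 313]
scene 1 [0.417, -0.14, 90.833, 55.495, 79.473] z 0.023 814 [291, 342]
scene 2 [0.539, 0.182, 149.382, 29.195, -2.287] z 0.047 182 [203, 249]
scene 2 [0.545, -0.158, 104.54, 47.343, -46.777] z 0.046 240 [323, 306]
scene 3 [0.543, 0.185, 149.391, 28.047, -0.993] z 0.069 169 [203, 243]
scene 3 [0.563, -0.137, 87.775, 57.339, -69.167] z 0.067 652 [323, 292]
scene 5 [0.533, 0.181, 146.653, 26.392, -2.032] z 0.113 185 [199, 231]
scene 6 [0.524, 0.182, 128.121, 25.955, -4.533] z 0.134 180 [197, 231]
```

Stock carton is still at (0.471, 0.025). Lower, release and retreat.

```bash
python3 -m pendant '[[0,0,0.4,0,0,0,-0.3],[0,0,0.8,0,0,0,-0.3],[0,0,1.1,0,0,0,-0.3],[0,0,1.3,0,0,0,-0.3],[0,0,1.45,0,0,0,-0.3],[0,0,1.56,0,0,0,-0.3],[0,0,1.56,0,0,0,-0.3],[0,0,1.57,0,0,0,-0.3],[0,0,1.57,0,0,0,0.3],[0,0,1.57,0,0,0,1]]'
python3 -m pendant '[[0,0,0,0,0,0,1],[0,0,0,0,0,0,1],[0,0,0,0,0,0,1],[0,0,-0.3,0,0,0,1],[0,0,-0.8,0,0,0,1],[0,0,-1.4,0,0,0,1],[0,1,-2,0,0,0,1],[0,1,-2.4,0,0,0,1],[-1.5,1,-2.4,0,0,0,1],[-2.5,1,-2.4,0,0,0,1]]'
python3 - <<'E'
from h import *
import cart
cart.cartons("top");
E
```

```text
clock: 37.75
position: [0.4711, 0.0233, 0.0407]
ee_rot: [0.733, 0.68, 0.0, 0.001]
ft_force: [-0.1, -0.6, 0.6]
grip_width: 0.849
grasp_force: 0.0
clock: 39.0
position: [0.5115, -0.106, 0.1622]
ee_rot: [0.732, 0.681, 0.001, 0.002]
ft_force: [2.1, 0.7, 0.8]
grip_width: 1.0
grasp_force: 0.0
top 2 [0.47, 0.025, 88.089, 51.841, 86.008] z 0.046 716 [284, 294]
top 3 [0.58, -0.159, 50.05, 41.434, -85.239] z 0.068 255 [364, 252]
```

Run:
```python
from h import *
chain([down(.564,-.1385,.12,20.7),down(.564,-.1385,.061,20.7)])
```

```text
[-0.35, 1.12, 0.84, 0.01, 0.04, -3.19] [ 0.564 -0.138  0.12 ]
[0.0, 0.0, 1.18, 0.0, 0.0, 0.0] [ 0.564 -0.138  0.061]
```

```bash
python3 -m pendant '[[-0.1,0.3,0.2,0,0,-0.6,1],[-0.2,0.6,0.4,0,0,-1.2,1],[-0.3,0.9,0.6,0,0.02,-1.8,1],[-0.35,1.12,0.84,0.01,0.04,-2.4,1],[-0.35,1.12,0.84,0.01,0.04,-3.19,1],[-0.35,1.12,0.9,0.01,0.04,-3.19,1],[-0.35,1.12,1.3,0.01,0.04,-3.19,1],[-0.35,1.12,1.7,0.01,0.04,-3.19,1],[-0.35,1.12,2.02,0.01,0.04,-3.19,1],[-0.35,1.12,2.02,0.01,0.04,-3.19,1]]'
python3 -m pendant '[[0,0,0,0,0,0,0.6],[0,0,0,0,0,0,0.3],[0,0,0,0,0,0,0],[0,0,0,0,0,0,-0.3],[0,0,0,0,0,0,-0.3],[0,0,0,0,0,0,-0.3],[0,0,0,0,0,0,-0.3],[0,0,0,0,0,0,-0.3],[0,0,-0.3,0,0,0,-0.3],[0,0,-0.8,0,0,0,-0.3]]' 40
python3 - <<'E'
from h import *
import cart
o=manip.get_obs(); long=np.array(az(20.7-90)); off=(np.array([.564,-.1385,0])-o['position'])@long
print('centre off along long axis mm',off*1000)
cart.cartons("top")
l2=np.array(az(-4.0-90)); p=np.array([.4705,.025])-off*l2[:2]
print(p); chain([down(*p,.14,-4.0),down(*p,.062,-4.0)])
E
```

```text
clock: 40.3
position: [0.5647, -0.1264, 0.0578]
ee_rot: [0.565, 0.825, 0.001, -0.003]
ft_force: [-0.7, 0.4, -0.2]
grip_width: 0.998
grasp_force: 0.0
clock: 41.55
position: [0.5653, -0.1267, 0.1001]
ee_rot: [0.565, 0.825, 0.001, -0.002]
ft_force: [-0.4, 0.7, -0.7]
grip_width: 0.602
grasp_force: 41.7
centre off along long axis mm 10.529860953474246
top 2 [0.47, 0.025, 87.777, 52.058, 85.617] z 0.046 722 [284, 294]
[0.47123453 0.03550421]
[3.73, -0.61, -0.71, 0.02, -0.02, 3.15] [0.471 0.036 0.14 ]
[0.0, 0.0, 1.56, 0.0, 0.0, 0.0] [0.471 0.036 0.062]
```

```bash
python3 -m pendant '[[0.4,0,-0.71,0,0,0.3,-0.3],[0.9,-0.1,-0.71,0,0,0.8,-0.3],[1.5,-0.2,-0.71,0,0,1.3,-0.3],[2.1,-0.3,-0.71,0,0,1.8,-0.3],[2.7,-0.4,-0.71,0,0,2.3,-0.3],[3.2,-0.5,-0.71,0,0,2.8,-0.3],[3.73,-0.61,-0.71,0,0,3.15,-0.3],[3.73,-0.61,-0.71,0,0,3.15,-0.3],[3.73,-0.61,-0.71,0,0,3.15,-0.3],[3.73,-0.61,-0.71,0,0,3.15,-0.3]]'
python3 - <<'E'
from h import *
import cart
chain([down(.4712,.0355,.0585,-4.0)])
cart.cartons("top")
C,ok=cloud("scene"); p=manip.camera("scene")[0].astype(int)
b=(p[...,2]>p[...,0]+40)&ok&(C[...,0]<.6)&(C[...,0]>.38)&(C[...,1]>-.1)&(C[...,1]<.12); Q=C[b]; print('tape',len(Q),Q.mean(0).round(3),np.percentile(Q,[2,98],axis=0).round(3).tolist())
E
```

```text
clock: 42.85
position: [0.4704, 0.035, 0.1361]
ee_rot: [0.732, 0.682, 0.001, -0.002]
ft_force: [-0.2, -0.4, -0.7]
grip_width: 0.597
grasp_force: 42.0
[0.01, 0.02, 1.55, -0.01, -0.03, -0.0] [0.471 0.036 0.058]
top 1 [0.417, -0.142, 87.961, 52.142, 79.396] z 0.024 704 [349, 312]
top 2 [0.563, -0.146, 88.177, 51.904, -82.975] z 0.046 707 [351, 256]<stdin>:6: RuntimeWarning: Mean of empty slice.
  ret = um.true_divide(
Traceback (most recent call last):
IndexError: index -1 is out of bounds for axis 0 with size 0
```

```bash
python3 -m pendant '[[0,0,0.4,0,0,0,-0.3],[0,0,0.8,0,0,0,-0.3],[0,0.02,1.1,0,0,0,-0.3],[0,0.02,1.3,0,0,0,-0.3],[0.01,0.02,1.45,0,0,0,-0.3],[0.01,0.02,1.54,0,0,0,-0.3],[0.01,0.02,1.55,0,0,0,-0.3],[0.01,0.02,1.55,0,0,0,-0.3],[0.01,0.02,1.55,0,0,0,0.3],[0.01,0.02,1.55,0,0,0,1]]'
python3 -m pendant '[[0,0,0,0,0,0,1],[0,0,0,0,0,0,1],[0,0,0,0,0,0,1],[0,0,-0.3,0,0,0,1],[0,0,-0.8,0,0,0,1],[0,0,-1.4,0,0,0,1],[-0.6,0,-1.8,0,0,0,1],[-1.6,0,-1.8,0,0,0,1],[-1.6,0,-1.8,0,0,0,1],[-1.6,0,-1.8,0,0,0,1]]'
python3 - <<'E'
from h import *
import cart
cart.cartons("top"); chain([down(.4175,-.1415,.13,-10.6),down(.4175,-.1415,.017,-10.6)])
E
```

```text
clock: 44.25
position: [0.4712, 0.0365, 0.0587]
ee_rot: [0.731, 0.682, 0.001, -0.002]
ft_force: [-0.0, -1.0, -0.3]
grip_width: 0.844
grasp_force: 0.0
clock: 45.5
position: [0.4657, -0.0433, 0.1489]
ee_rot: [0.731, 0.682, 0.001, -0.002]
ft_force: [0.2, 0.8, -0.2]
grip_width: 1.0
grasp_force: 0.0
top 1 [0.414, -0.154, 64.4, 52.254, 79.167] z 0.024 467 [361, 314]
top 2 [0.563, -0.146, 88.292, 52.155, -83.192] z 0.046 706 [351, 256]
top 3 [0.471, 0.051, 51.771, 36.04, -5.694] z 0.068 302 [282, 294]
[-2.04, -0.83, 0.36, -0.01, -0.03, 0.83] [ 0.418 -0.142  0.13 ]
[0.0, 0.0, 2.26, 0.0, 0.0, 0.0] [ 0.418 -0.142  0.017]
```

```bash
python3 -m pendant '[[-0.5,-0.2,0,0,0,0.2,1],[-1,-0.4,0,0,0,0.4,1],[-1.5,-0.6,0.2,0,0,0.6,1],[-2.04,-0.83,0.36,-0.01,-0.03,0.83,1],[-2.04,-0.83,0.8,-0.01,-0.03,0.83,1],[-2.04,-0.83,1.4,-0.01,-0.03,0.83,1],[-2.04,-0.83,2,-0.01,-0.03,0.83,1],[-2.04,-0.83,2.4,-0.01,-0.03,0.83,1],[-2.04,-0.83,2.6,-0.01,-0.03,0.83,1],[-2.04,-0.83,2.6,-0.01,-0.03,0.83,1]]'
python3 -m pendant '[[0,0,0,0,0,0,0.6],[0,0,0,0,0,0,0.3],[0,0,0,0,0,0,0],[0,0,0,0,0,0,-0.3],[0,0,0,0,0,0,-0.3],[0,0,0,0,0,0,-0.3],[0,0,0,0,0,0,-0.3],[0,0,-1,0,0,0,-0.3],[0,0,-2,0,0,0,-0.3],[0,0,-2,0,0,0,-0.3]]' 40
python3 - <<'E'
from h import *
import cart
o=manip.get_obs(); off=(np.array([.4175,-.1415,0])-o['position'])@np.array(az(-10.6-90))
print('off mm',off*1000)
cart.cartons("top")
E
```

```text
clock: 46.8
position: [0.4162, -0.1424, 0.0173]
ee_rot: [0.77, 0.638, -0.0, -0.001]
ft_force: [1.3, 0.2, -0.1]
grip_width: 0.999
grasp_force: 0.0
clock: 48.05
position: [0.4193, -0.1427, 0.1216]
ee_rot: [0.77, 0.639, 0.002, 0.003]
ft_force: [-0.2, -0.3, -1.2]
grip_width: 0.598
grasp_force: 42.9
off mm -0.8371639406397879
top 2 [0.563, -0.146, 87.765, 52.074, -82.724] z 0.046 704 [351, 256]
top 3 [0.469, 0.026, 87.974, 52.312, 85.061] z 0.068 740 [282, 294]
```

Run:
```python
from h import *
chain([down(.470,.0247,.16,-4.5),down(.470,.0247,.084,-4.5)])
```

```text
[3.48, 0.41, -0.81, 0.03, 0.01, -0.77] [0.47  0.025 0.16 ]
[0.0, 0.0, 1.52, 0.0, 0.0, 0.0] [0.47  0.025 0.084]
```

```bash
python3 -m pendant '[[0.2,0,-0.5,0,0,0,-0.3],[0.6,0.1,-0.81,0,0,-0.1,-0.3],[1.2,0.2,-0.81,0,0,-0.3,-0.3],[1.8,0.25,-0.81,0,0,-0.4,-0.3],[2.4,0.3,-0.81,0,0,-0.5,-0.3],[3,0.35,-0.81,0.02,0,-0.6,-0.3],[3.48,0.41,-0.81,0.03,0.01,-0.77,-0.3],[3.48,0.41,-0.81,0.03,0.01,-0.77,-0.3],[3.48,0.41,-0.81,0.03,0.01,-0.77,-0.3],[3.48,0.41,-0.81,0.03,0.01,-0.77,-0.3]]'
python3 - <<'E'
from h import *
chain([down(.470,.0247,.084,-4.5)])
E
```

```text
clock: 49.35
position: [0.469, 0.0244, 0.1581]
ee_rot: [0.735, 0.678, -0.001, -0.002]
ft_force: [0.7, -0.3, -1.3]
grip_width: 0.597
grasp_force: 42.8
[0.01, 0.03, 1.48, -0.03, -0.01, -0.01] [0.47  0.025 0.084]
```

```bash
python3 -m pendant '[[0,0,0.4,0,0,0,-0.3],[0,0,0.8,0,0,0,-0.3],[0,0.02,1.1,-0.03,0,0,-0.3],[0,0.02,1.3,-0.03,0,0,-0.3],[0,0.02,1.42,-0.03,0,0,-0.3],[0,0.02,1.47,-0.03,0,0,-0.3],[0,0.02,1.48,-0.03,0,0,-0.3],[0,0.02,1.48,-0.03,0,0,-0.3],[0,0.02,1.48,-0.03,0,0,0.3],[0,0.02,1.48,-0.03,0,0,1]]'
python3 -m pendant '[[0,0,0,0,0,0,1],[0,0,0,0,0,0,1],[0,0,0,0,0,0,1],[0,0,-0.3,0,0,0,1],[0,0,-0.8,0,0,0,1],[0,0,-1.4,0,0,0,1],[-1,0,-1.6,0,0,0,1],[-2,0,-1.6,0,0,0,1],[-2.5,0,-1.6,0,0,0,1],[-2.5,0,-1.6,0,0,0,1]]'
python3 - <<'E'
from h import *
import cart
cart.cartons("top"); chain([down(.563,-.146,.12,7.1),down(.563,-.146,.039,7.1)])
E
```

```text
clock: 50.6
position: [0.4699, 0.0253, 0.0843]
ee_rot: [0.734, 0.679, 0.001, -0.0]
ft_force: [0.2, 0.1, -0.1]
grip_width: 0.844
grasp_force: 0.0
clock: 51.85
position: [0.46, -0.1013, 0.165]
ee_rot: [0.735, 0.678, 0.001, -0.0]
ft_force: [0.1, 0.1, 0.1]
grip_width: 1.005
grasp_force: 0.0
top 2 [0.563, -0.146, 88.071, 52.031, -82.823] z 0.046 709 [350, 256]
top 4 [0.469, 0.026, 88.154, 52.089, 85.643] z 0.09 772 [282, 295]
[-0.76, 2.12, 0.9, 0.01, -0.01, -1.46] [ 0.563 -0.146  0.12 ]
[0.0, 0.0, 1.62, 0.0, 0.0, 0.0] [ 0.563 -0.146  0.039]
```

```bash
python3 -m pendant '[[-0.2,0.5,0.1,0,0,-0.3,1],[-0.4,1,0.3,0,0,-0.6,1],[-0.6,1.5,0.6,0,0,-1,1],[-0.76,2.12,0.9,0.01,0,-1.46,1],[-0.76,2.12,1.2,0.01,0,-1.46,1],[-0.76,2.12,1.7,0.01,0,-1.46,1],[-0.76,2.12,2.2,0.01,0,-1.46,1],[-0.76,2.12,2.52,0.01,0,-1.46,1],[-0.76,2.12,2.52,0.01,0,-1.46,1],[-0.76,2.12,2.52,0.01,0,-1.46,1]]'
python3 -m pendant '[[0,0,0,0,0,0,0.6],[0,0,0,0,0,0,0.3],[0,0,0,0,0,0,0],[0,0,0,0,0,0,-0.3],[0,0,0,0,0,0,-0.3],[0,0,0,0,0,0,-0.3],[0,0,0,0,0,0,-0.3],[0,0,-1,0,0,0,-0.3],[0,0,-2,0,0,0,-0.3],[0,0,-2,0,0,0,-0.3]]' 40
python3 - <<'E'
from h import *
import cart
o=manip.get_obs(); off=(np.array([.563,-.146,0])-o['position'])@np.array(az(7.1-90))
print('off mm',off*1000)
cart.cartons("top")
l2=np.array(az(-94.4)); p=np.array([.470,.0255])-off*l2[:2]; print(p)
chain([down(*p,.18,-4.4)])
E
```

```text
clock: 53.15
position: [0.5634, -0.1452, 0.0391]
ee_rot: [0.661, 0.75, 0.0, -0.0]
ft_force: [0.0, 0.2, 0.1]
grip_width: 0.998
grasp_force: 0.0
clock: 54.4
position: [0.5652, -0.1459, 0.1422]
ee_rot: [0.661, 0.75, 0.002, 0.002]
ft_force: [-0.5, 0.6, -1.1]
grip_width: 0.595
grasp_force: 42.5
off mm -0.19817573812185318
top 4 [0.469, 0.026, 87.93, 52.555, 85.821] z 0.09 770 [282, 295]
[0.4699848  0.02530241]
[3.63, -1.43, -0.81, 0.01, -0.0, 1.45] [0.47  0.025 0.18 ]
```

```bash
python3 -m pendant '[[0.2,0,-0.5,0,0,0,-0.3],[0.6,-0.2,-0.81,0,0,0.2,-0.3],[1.2,-0.4,-0.81,0,0,0.4,-0.3],[1.8,-0.7,-0.81,0,0,0.7,-0.3],[2.4,-0.9,-0.81,0,0,0.9,-0.3],[3,-1.2,-0.81,0,0,1.2,-0.3],[3.63,-1.43,-0.81,0.01,0,1.45,-0.3],[3.63,-1.43,-0.81,0.01,0,1.45,-0.3],[3.63,-1.43,-0.81,0.01,0,1.45,-0.3],[3.63,-1.43,-0.81,0.01,0,1.45,-0.3]]'
python3 - <<'E'
from h import *
import cart
chain([down(.470,.0253,.1055,-4.4)])
cart.cartons("top")
E
```

```text
clock: 55.7
position: [0.4694, 0.0246, 0.1783]
ee_rot: [0.734, 0.679, -0.001, -0.002]
ft_force: [-0.3, 0.8, -1.2]
grip_width: 0.597
grasp_force: 42.4
[0.01, 0.02, 1.46, -0.03, -0.01, -0.01] [0.47  0.025 0.106]
top 1 [0.563, -0.148, 87.89, 52.182, -79.442] z 0.024 685 [351, 255]
```

```bash
python3 -m pendant '[[0,0,0.4,0,0,0,-0.3],[0,0,0.8,0,0,0,-0.3],[0,0.02,1.1,-0.03,0,0,-0.3],[0,0.02,1.3,-0.03,0,0,-0.3],[0,0.02,1.41,-0.03,0,0,-0.3],[0,0.02,1.45,-0.03,0,0,-0.3],[0,0.02,1.46,-0.03,0,0,-0.3],[0,0.02,1.46,-0.03,0,0,-0.3],[0,0.02,1.46,-0.03,0,0,0.3],[0,0.02,1.46,-0.03,0,0,1]]'
python3 -m pendant '[[0,0,0,0,0,0,1],[0,0,0,0,0,0,1],[0,0,0,0,0,0,1],[0,0,-0.3,0,0,0,1],[0,0,-0.8,0,0,0,1],[0,0,-1.4,0,0,0,1],[-1,0,-1.6,0,0,0,1],[-2,0,-1.6,0,0,0,1],[-2.5,0,-1.6,0,0,0,1],[-2.5,0,-1.6,0,0,0,1]]'
python3 - <<'E'
from h import *
import cart
cart.cartons("top"); chain([down(.563,-.148,.10,10.5),down(.563,-.148,.017,10.5)])
E
```

```text
clock: 57.0
position: [0.4702, 0.0256, 0.1061]
ee_rot: [0.734, 0.68, 0.001, 0.0]
ft_force: [0.6, -0.1, 0.3]
grip_width: 0.842
grasp_force: 0.0
clock: 58.25
position: [0.4603, -0.1011, 0.1867]
ee_rot: [0.735, 0.678, 0.001, 0.001]
ft_force: [0.6, -0.2, 0.8]
grip_width: 0.998
grasp_force: 0.0
top 1 [0.563, -0.148, 87.654, 52.07, -79.048] z 0.024 682 [351, 255]
top 5 [0.469, 0.024, 87.849, 52.085, 85.625] z 0.112 802 [281, 295]
[-0.81, 2.11, 1.73, 0.02, -0.01, -1.87] [ 0.563 -0.148  0.1  ]
[0.0, 0.0, 1.66, 0.0, 0.0, -0.0] [ 0.563 -0.148  0.017]
```

```bash
python3 -m pendant '[[-0.2,0.6,0.3,0,0,-0.4,1],[-0.4,1.2,0.6,0,0,-0.8,1],[-0.6,1.7,1.1,0,0,-1.3,1],[-0.81,2.11,1.73,0.02,0,-1.87,1],[-0.81,2.11,2.2,0.02,0,-1.87,1],[-0.81,2.11,2.7,0.02,0,-1.87,1],[-0.81,2.11,3.1,0.02,0,-1.87,1],[-0.81,2.11,3.39,0.02,0,-1.87,1],[-0.81,2.11,3.39,0.02,0,-1.87,1],[-0.81,2.11,3.39,0.02,0,-1.87,1]]'
python3 -m pendant '[[0,0,0,0,0,0,0.6],[0,0,0,0,0,0,0.3],[0,0,0,0,0,0,0],[0,0,0,0,0,0,-0.3],[0,0,0,0,0,0,-0.3],[0,0,0,0,0,0,-0.3],[0,0,-0.8,0,0,0,-0.3],[0,0,-1.8,0,0,0,-0.3],[0,0,-3,0,0,0,-0.3],[0,0,-3,0,0,0,-0.3]]' 40
python3 - <<'E'
from h import *
import cart
o=manip.get_obs(); off=(np.array([.563,-.148,0])-o['position'])@np.array(az(10.5-90))
print('off mm',off*1000)
cart.cartons("top")
l2=np.array(az(-94.4)); p=np.array([.470,.0255])-off*l2[:2]; print(p)
chain([down(*p,.20,-4.4)])
E
```

```text
clock: 59.55
position: [0.5634, -0.1474, 0.0172]
ee_rot: [0.639, 0.769, 0.0, -0.0]
ft_force: [-0.1, -0.6, 0.4]
grip_width: 0.998
grasp_force: 0.0
clock: 60.8
position: [0.5655, -0.148, 0.1714]
ee_rot: [0.639, 0.769, 0.002, 0.003]
ft_force: [1.2, -0.2, -1.2]
grip_width: 0.598
grasp_force: 42.4
off mm -0.41846916873080137
top 5 [0.469, 0.025, 88.151, 51.992, 85.527] z 0.112 801 [281, 295]
[0.4699679  0.02508276]
[3.74, -1.21, -0.64, 0.02, 0.0, 1.87] [0.47  0.025 0.2  ]
```

```bash
python3 -m pendant '[[0.2,0,-0.4,0,0,0,-0.3],[0.6,-0.2,-0.64,0,0,0.2,-0.3],[1.2,-0.4,-0.64,0,0,0.5,-0.3],[1.8,-0.6,-0.64,0,0,0.8,-0.3],[2.4,-0.8,-0.64,0,0,1.1,-0.3],[3,-1,-0.64,0,0,1.5,-0.3],[3.74,-1.21,-0.64,0.02,0,1.87,-0.3],[3.74,-1.21,-0.64,0.02,0,1.87,-0.3],[3.74,-1.21,-0.64,0.02,0,1.87,-0.3],[3.74,-1.21,-0.64,0.02,0,1.87,-0.3]]'
python3 - <<'E'
from h import *
chain([down(.470,.0253,.1278,-4.4)])
E
```

```text
clock: 62.1
position: [0.4693, 0.0243, 0.1984]
ee_rot: [0.734, 0.679, -0.001, -0.002]
ft_force: [-0.9, -1.1, -1.2]
grip_width: 0.593
grasp_force: 42.3
[0.02, 0.02, 1.41, -0.03, -0.0, -0.01] [0.47  0.025 0.128]
```

Lower, release, then raise well clear and pull back to look.

```bash
python3 -m pendant '[[0,0,0.4,0,0,0,-0.3],[0,0,0.8,0,0,0,-0.3],[0,0.02,1.1,-0.03,0,0,-0.3],[0,0.02,1.28,-0.03,0,0,-0.3],[0,0.02,1.36,-0.03,0,0,-0.3],[0,0.02,1.4,-0.03,0,0,-0.3],[0,0.02,1.41,-0.03,0,0,-0.3],[0,0.02,1.41,-0.03,0,0,-0.3],[0,0.02,1.41,-0.03,0,0,0.3],[0,0.02,1.41,-0.03,0,0,1]]'
python3 -m pendant '[[0,0,0,0,0,0,1],[0,0,0,0,0,0,1],[0,0,0,0,0,0,1],[0,0,-0.3,0,0,0,1],[0,0,-0.8,0,0,0,1],[0,0,-1.4,0,0,0,1],[0,0,-2.2,0,0,0,1],[-1,0,-2.6,0,0,0,1],[-2.2,0,-2.6,0,0,0,1],[-3,0,-2.6,0,0,0,1]]'
python3 -m pendant '[[0,0,-0.2,0,0,0,1],[-0.3,0,-0.5,0,0,0,1],[-0.3,0,-0.8,0,0,0,1],[-0.3,0,-0.8,0,0,0,1],[-0.3,0,-0.8,0,0,0,1],[-0.3,0,-0.8,0,0,0,1],[-0.3,0,-0.8,0,0,0,1],[-0.3,0,-0.8,0,0,0,1],[-0.3,0,-0.8,0,0,0,1],[-0.3,0,-0.8,0,0,0,1]]'
python3 - <<'E'
from h import *
import cart,can
cart.cartons("top"); can.fit("top")
for f in("scene","top"): cv2.imwrite(f'pics/end_{f}.png',manip.camera(f)[0][:,:,::-1])
C,ok=cloud("scene"); S=ok&(C[...,0]>.4)&(C[...,0]<.55)&(C[...,1]>-.05)&(C[...,1]<.1)
for n in range(6):
    Q=C[S&(C[...,2]>.022*n+.005)&(C[...,2]<.022*n+.019)]
    if len(Q): print(n,len(Q),rect(Q[:,:2]).tolist(),np.percentile(Q[:,:2],[3,97],axis=0).round(3).tolist())
E
```

```text
clock: 63.35
position: [0.4701, 0.0251, 0.1283]
ee_rot: [0.734, 0.68, 0.0, 0.0]
ft_force: [-0.2, 0.2, 0.8]
grip_width: 0.845
grasp_force: 0.0
clock: 64.6
position: [0.458, -0.1272, 0.2596]
ee_rot: [0.734, 0.679, 0.0, 0.001]
ft_force: [0.7, 0.6, -0.3]
grip_width: 1.0
grasp_force: 0.0
clock: 65.85
position: [0.4573, -0.1395, 0.298]
ee_rot: [0.734, 0.679, 0.0, -0.0]
ft_force: [0.3, 0.1, 0.6]
grip_width: 0.997
grasp_force: 0.0
top 6 [0.469, 0.024, 87.905, 51.834, 85.859] z 0.134 825 [281, 296]
top top face centre [ 0.5219 -0.2876  0.1214] z [0.935 0.084 0.343] yaw 5.2 pitch 20.1 LxW [146.637  56.347] n [-0.343 -0.023  0.939] origin [ 0.4473 -0.2945  0.0642] 1205
0 178 [0.456, 0.021, 164.557, 104.724, -43.433] [[0.42, -0.021], [0.491, 0.073]]
1 162 [0.451, 0.019, 102.302, 43.982, -64.949] [[0.441, -0.018], [0.488, 0.068]]
2 172 [0.449, 0.018, 99.23, 46.025, -63.752] [[0.44, -0.018], [0.487, 0.068]]
3 186 [0.449, 0.018, 100.262, 47.34, -64.1] [[0.439, -0.017], [0.486, 0.066]]
4 188 [0.45, 0.017, 101.075, 45.395, -63.904] [[0.44, -0.019], [0.486, 0.067]]
5 189 [0.449, 0.018, 100.044, 47.116, -64.757] [[0.439, -0.018], [0.482, 0.068]]
```

View pics/end_scene.png

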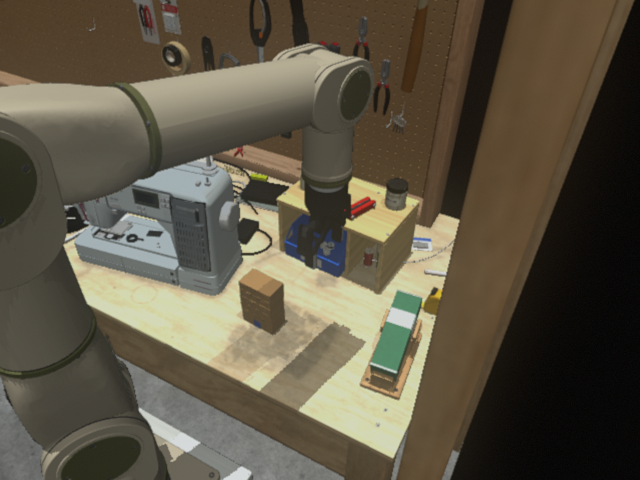

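The pile at (262,300) is square and flush with the tape at the bottom: six levels, centred within 2 mm. The canister is home at (397,338), the heaps are gone, and the arm is clear, so I hand in.

```bash
python3 -c "
from workcell import manip
print(manip.hand_in())"
```

```text
the job is handed in; nothing more can be done
None
```

I handed the job in with no verdict returned: the bobbins are tipped into the blue bin (three seen there; I did not look inside the canister afterwards, but held it at about 44–46° and shook it), the canister is back in its stand within about 1 mm, and all five plain cartons are stacked on the taped one, centred to about 2 mm.

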